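# Clear the foot plate, drop the kickstand, hold the frame upright

### The arm

A 6-joint arm with a two-finger parallel gripper is mounted at the origin on the work surface. World frame = base frame: x ahead of the robot, y to its left, z up, the work surface at z = 0. Lengths are in m, angles in rad, forces in N, time in s.
With the tool pointing down it reaches from about 0.35 to 0.975 m from the base axis. Payload 4.9 kg.
Tool frame: the origin (TCP) lies at the very end of the fingers, on their centre line; the grasp point (between the pads) lies behind it (manip.grip_depth is the z of the grasp point in the tool frame, in m); z points along the fingers, y is the direction in which the jaws open and shut (so a half turn about z gives the same grasp; the last joint's range is limited). The gripper opens to 85 mm and grips with 20 to 120 N. Pads are 22 mm wide; open, the fingers measure 114 mm over their backs; the gripper's body (76 mm by 85 mm) begins 54 mm behind the grasp point. The pads swing forward as they close: fully open they stand 13 mm farther back than shut.
Start: joints at [-0.119, 0.053, 1.613, -0, 1.476, -0.119], TCP at [0.625, 0, 0.231] pointing down, gripper open.
Joint ranges: [-3.01, 3.01], [-1.01, 2.22], [0.06, 2.58], [-1.02, 4.17], [0.09, 2.62], [-3.14, 3.14]. Speed limits (rad/s): [2.57, 2.57, 3.14, 3.14, 3.14, 3.14].

### API

Orientations are given as a unit quaternion [w, x, y, z].
In Python, from plant import state, optics, manip, silhouettes, place_of gives the robot as it stands. The module is installed in compiled form; this text tells all that it offers.
- The arm moves only by the tool jog_arm, never from a script. Its argument "increments" is a list of rows, each an object with "slide": the shift along the tool's x, y, z in mm, a list of three; "rotation": the turn, a rotation vector about the tool's x, y, z in degrees, a list of three. A call has 1 to 20 rows; each row shifts and turns the commanded pose from where the row before left it, along the tool's axes as they then stand; what a row does not reach is not made up. A row lasts 1/12 s, in which the tool goes at most 41.7 mm and 7.16 degrees, less where a joint would pass 70% of its speed; a pose out of reach is approached as far as the arm can. A call with a gripper value outside its range is refused whole. "fingers" is the opening, from 0 (shut) to 1 (fully open), set as the call begins (left out, the last holds). The fingers move at their own pace and stop on an object; the grip force is fixed at half the most. Time passes only in rows, so rows that do not move let the fingers close. It gives the time, the measured TCP pose, the force and the opening at its end, in the units of the state.
- state(): the state, without advancing time (a new reading comes with each control period).
- optics.grab_frame(name): name is "scene" or "side" or "wrist"; returns a dict with "frame" (480x640x3 uint8, blue, green, red), "camera_matrix" (3x3 intrinsics, pixels), "R" (3x3) and "t" (3): a world point X has camera coordinates R X + t. Camera axes: x right, y down, z forward; pixel columns grow to the right and rows downward; lengths in m; the calibration is good to about 2 mm. A picture is of the moment at which its call begins. There is no depth.
- manip.job_done(): hands the job in, once; it reports no verdict.
Trained networks look in the newest picture that a camera, given by its name, has taken for a name from the list of things; names that differ only in an ending like _2 or _b are one class to them, and where a whole thing is asked for, a point or a joint stands for the part that bears it (a point fixed in the world has none). Each returns a list of dicts, best first, with "score" (0 to 1); they miss things now and then, are a little off and sometimes report something else, mostly with a low value. They report only what shows in the picture. A call takes as long as a camera call.
- silhouettes(thing, camera): "mask" (480x640 bool, what is visible of it) and "bbox" ([left, top, right, bottom] in pixels, round what is visible of it).
- place_of(thing, camera): "uv" ([column, row] in pixels: a listed point, or the origin of a listed thing).
The state is a dict: "time": time; "joint_pos": joint angles; "joint_vel": joint speeds; "joint_efforts": joint torques, N m; "tool_pos": TCP position; "tool_rot": TCP orientation; "contact_force": force on the tool from outside, world axes, zero at the start; "ft_torque": the same for the moment, N m; "gripper_width": opening from 0.0 (shut) to 1.0 (fully open).
Only numpy, scipy, OpenCV 4.12 (cv2) and the standard library are available. Lean on these libraries where they do the work, as an engineer would, in place of code of your own. Each camera call takes 0.05 s, during which the arm holds its last target.

### The job

Use the wooden scraper block, held in the gripper, to wipe the three loose steel chips off the foot plate (not with the bare fingers), and put the scraper back down on the bench beside the plate. Then flip the kickstand of the leaning frame stub down past its over-centre point until it snaps fully down, and finally draw the frame upright and keep hold of it: it tips over again if let go, so the program finishes while still holding the frame still and upright. Leave everything else on the bench where it is.

Things in the scene. Friction and masses are not known exactly. Their poses are not given: they have to be found in the camera images.
- fixture: Fixed dark steel foot plate, 260 x 240 x 12 mm, facing the robot with -x. Origin: on the bench surface under the frame's tipping axis, z up. It reaches from x = -180 to +80 and y = -120 to +120 mm; top 12 mm above the bench. Two bearing blocks (36 x 20 mm, 56 mm high) at x = 0, y = -100 and +100 mm carry the frame; the part before them (-x) holds only the chips.
- frame (a joint): Lean of the frame stub about the plate's y axis, 35 mm above the bench at x = 0. 0 = upright, + = top leans to the plate's +x. Stops at +0.40 rad (it rests there at the start) and -0.25. Almost frictionless; its heavy hub makes it tip back to +0.40 even from upright, with 1 to 2 N at the top tube. 0.75 to 1 kg. FRAME AXES: origin on the tipping axis, plate axes turned by the lean.
- frame_top (a point): Middle of the frame's top tube, at (0, 0, 215) mm in FRAME AXES; point axes = FRAME AXES. Steel tube 26 mm thick, 190 mm long, along y, to be gripped here. Below it two uprights 20 mm thick at y = -72 and +72 mm; between them the space under the tube is free down to z = 130 mm.
- hub_end (a point): End of the wheel hub's axle at (96, 0, 95) mm in FRAME AXES, axes alike. The hub (flanges 66 mm across) sits on the frame's far side, from x = 0 to 96 mm.
- kickstand (a joint): Swing of the kickstand: 0 = stowed, 1.75 = fully down, stops at both. An over-centre spring drives it to the nearer stop (turning point about 0.8 to 0.95); flipping takes about 3 N at 85 mm from the pivot. With a = value - 0.15 rad the leg points along (-0.149 sin a, cos a, -0.989 sin a) in FRAME AXES: stowed along +y and a little up, down along -z and a little out to -x.
- kick_pivot (a point): Pivot of the kickstand on the frame's robot side, at (-52, -72, 120) mm in FRAME AXES; point axes = FRAME AXES. From it runs the leg, a steel rod 13 mm thick, 134 mm long with its foot. Its coil spring runs from the leg (20 mm from the pivot) across the pivot to a lug 45 mm to -y and 40 mm above the pivot: keep off it.
- kick_foot (a point): Middle of the end face of the kickstand's black foot (22 mm across), 134 mm from the pivot. Its axes are not needed.
- scraper: Wooden scraper block with steel sole, standing on the bench; origin: centre of its underside, z up. Sole 94 (x) x 38 (y) mm, body to 32 mm height, above it a grip 60 (x) x 22 (y) mm from 32 to 84 mm height, to be gripped across y. 0.2 to 0.33 kg. It stands right or left of the plate, swapping sides with the plain steel block.
- chip_a: Loose steel chip, 26 x 18 x 10 mm, on the foot plate; origin: centre of its underside.
- chip_b: Loose steel chip, 18 x 18 x 12 mm, on the foot plate; origin: centre of its underside.
- chip_c: Loose round steel slug, 22 mm across, 9 mm high, on the foot plate; origin: centre of its underside.
- block: Plain dark steel block 85 x 40 x 50 mm, bystander; origin: centre of its underside.
- hammer: Hammer lying on the bench, 260 mm long, bystander.
- spanner: Open spanner lying on the bench, 200 mm long, bystander.
- cup: Aluminium cup, 72 mm across, 85 mm high, bystander; origin: centre of its underside.
- collar: Steel collar, 60 mm across, 22 mm high, bystander; origin: centre of its underside.
- billet: Upright dark steel billet, 44 mm across, 70 mm high, bystander; origin: centre of its underside.
- flatbar: Length of dark flat bar 160 x 30 x 10 mm lying on the bench, bystander; origin: centre of its underside.

How it is judged:
By the outcome, as a careful person would: the job done as asked, in the order asked, and still so for the second after the job is handed in, while the arm keeps its last pose, push and grip.
It also fails if it takes over 72 s, if anything falls off the work surface, if the arm or the gripper's body presses on something with over 40 N, if the wrist force passes 120 N, or if a joint passes its speed limit or range.

## Working session

There is one attempt and no reset: what is moved stays moved. The work goes in short steps, Python scripts to look and compute and a tool call to move; the robot and the scene stay as the last step left them, time stands still between calls to the robot, and variables do not carry over. Pictures are saved under pics/ and viewed, and the job is handed in when it is done.

Besides the shell and the picture viewer there is one more tool, called after ">>>" by a JSON object that holds its "method" and its "body", one argument or row to a line. jog_arm: Moves the arm, as the interface text tells. Its arguments: {"type":"object","properties":{"increments":{"type":"array","items":{"type":"object","properties":{"slide":{"type":"array","items":{"type":"number"}},"rotation":{"type":"array","items":{"type":"number"}}}}},"fingers":{"type":"number"}},"required":["increments"]}

```bash
ls; mkdir -p pics; cat > h.py <<'E'
import numpy as np, cv2
from plant import state, optics, manip, silhouettes, place_of
from scipy.spatial.transform import Rotation as Ro
def grab(n,fn=None):
    f=optics.grab_frame(n)
    if fn: cv2.imwrite('pics/'+fn,f['frame'])
    return f
def plane(f,uv,z):
    K,R,t=f['camera_matrix'],np.array(f['R']),np.array(f['t'])
    d=R.T@np.linalg.solve(np.array(K),[uv[0],uv[1],1.]); c=-R.T@t
    return c+d*(z-c[2])/d[2]
def proj(f,X):
    p=np.array(f['camera_matrix'])@(np.array(f['R'])@np.array(X)+np.array(f['t'])); return p[:2]/p[2]
def tri(fs,uvs):
    A=np.zeros((3,3));b=np.zeros(3)
    for f,uv in zip(fs,uvs):
        R,t=np.array(f['R']),np.array(f['t']); d=R.T@np.linalg.solve(np.array(f['camera_matrix']),[uv[0],uv[1],1.]); d/=np.linalg.norm(d); c=-R.T@t
        P=np.eye(3)-np.outer(d,d); A+=P;b+=P@c
    X=np.linalg.solve(A,b); return X,[float(np.hypot(*(proj(f,X)-uv))) for f,uv in zip(fs,uvs)]
E
python3 - <<'E'
from h import *
np.set_printoptions(precision=4,suppress=True)
s=state(); print(s); print(manip.grip_depth)
F={}
for c in ['scene','side','wrist']:
    f=grab(c,c+'0.png');F[c]=f
    print(c,(-np.array(f['R']).T@f['t']).round(3),np.array(f['R'])[2].round(3))
    for th in ['fixture','frame','frame_top','hub_end','kick_pivot','kick_foot','scraper','chip_a','chip_b','chip_c','block','hammer','spanner','cup','collar','billet','flatbar']:
        try:
            print(c,th,[(np.round(p['uv'],1).tolist(),round(p['score'],2)) for p in place_of(th,c)][:4])
        except Exception as e: print(th,e)
E
```

```text
pics
{'time': 0.0, 'joint_pos': array([-0.119 ,  0.0533,  1.6143,  0.    ,  1.476 , -0.119 ]), 'joint_vel': array([ 0.001 ,  0.0003, -0.    , -0.0005,  0.0008,  0.0006]), 'joint_efforts': array([  0.0003, -39.367 , -37.0176,  -0.0002,   0.0069,  -0.    ]), 'tool_pos': array([0.6244, 0.0001, 0.2301]), 'tool_rot': array([-0.0008,  0.7071,  0.7071, -0.0006]), 'contact_force': array([ 0.3229,  0.1096, -0.8106]), 'ft_torque': array([-0.0307,  0.0065,  0.0083]), 'gripper_width': 1.0013379408864118}
-0.0187
scene [ 1.5   -0.607  1.173] [-0.616  0.388 -0.685]
scene fixture [([293.9, 279.3], 0.62), ([258.2, 257.3], 0.58)]
frame it knows: billet, block, chip, collar, cup, fixture, flatbar, frame_top, hammer, hub_end, kick_foot, kick_pivot, scraper, spanner
scene frame_top [([314.1, 234.1], 0.87)]
scene hub_end [([257.8, 256.6], 0.16)]
scene kick_pivot [([208.1, 335.1], 0.7), ([272.4, 242.5], 0.59)]
scene kick_foot [([313.8, 218.4], 0.62)]
scene scraper [([195.1, 298.8], 0.63)]
scene chip_a [([284.9, 249.8], 0.56), ([256.0, 256.6], 0.38)]
scene chip_b [([284.9, 249.8], 0.56), ([256.0, 256.6], 0
[... 1517 characters left out ...]
frame it knows: billet, block, chip, collar, cup, fixture, flatbar, frame_top, hammer, hub_end, kick_foot, kick_pivot, scraper, spanner
wrist frame_top [([410.1, 457.7], 0.88), ([145.4, 274.9], 0.37)]
wrist hub_end [([425.1, 298.8], 0.65)]
wrist kick_pivot [([228.0, 303.4], 0.36)]
wrist kick_foot [([229.7, 310.0], 0.76), ([280.1, 287.8], 0.66)]
wrist scraper [([147.1, 273.4], 0.29)]
wrist chip_a [([150.4, 273.9], 0.9), ([155.4, 304.5], 0.61)]
wrist chip_b [([150.4, 273.9], 0.9), ([155.4, 304.5], 0.61)]
wrist chip_c [([150.4, 273.9], 0.9), ([155.4, 304.5], 0.61)]
wrist block []
wrist hammer []
wrist spanner [([409.8, 459.5], 0.72)]
wrist cup []
wrist collar []
wrist billet []
wrist flatbar []
```

View pics/scene0.png

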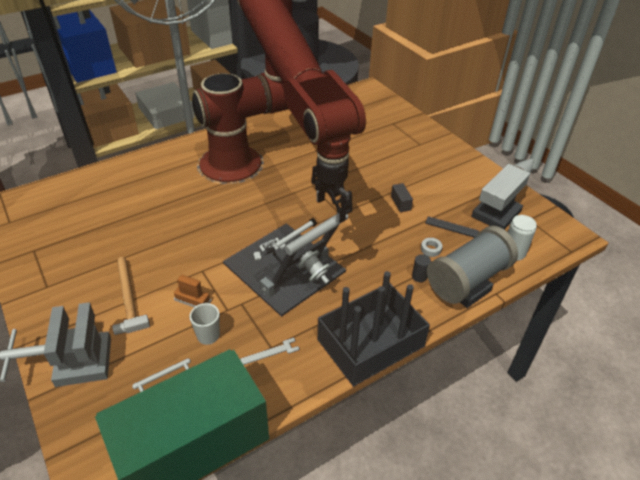

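View pics/side0.png

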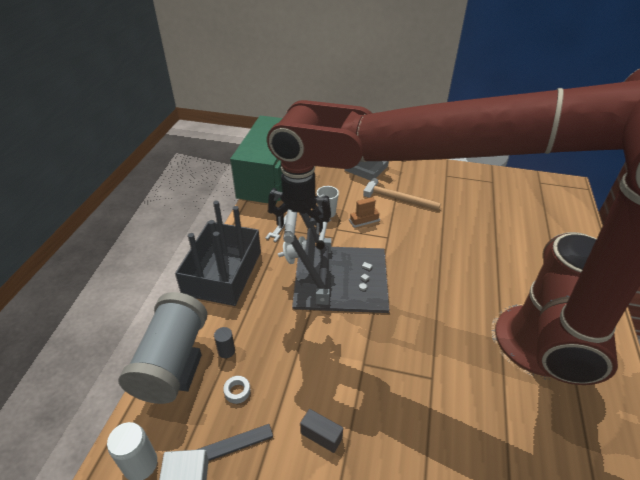

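View pics/wrist0.png

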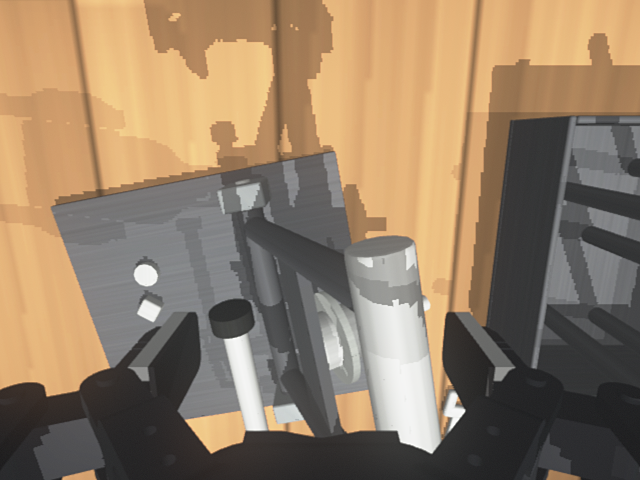

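The scene view shows the plate at about (290,265), with the scraper at (192,290) to the robot's right and the block at (402,195) to its left. The side view shows all three chips in a row at about (365,277). The wrist view shows plate corners at (52,207) and (335,152). I'll zoom in for a precise plate pose.

```bash
python3 - <<'E'
import cv2
s=cv2.imread('pics/side0.png'); a=cv2.resize(s[160:330,270:450],(720,680),interpolation=cv2.INTER_CUBIC)[:600]
cv2.imwrite('pics/side0z.png',a)
s=cv2.imread('pics/scene0.png'); a=cv2.resize(s[200:350,160:360],(800,600),interpolation=cv2.INTER_CUBIC)
cv2.imwrite('pics/scene0z.png',a)
E
```

```text
(no output)
```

View pics/side0z.png

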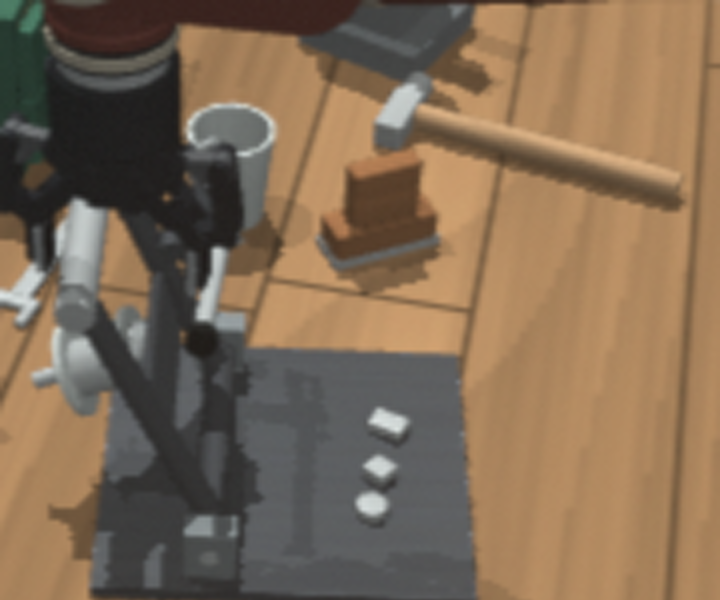

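View pics/scene0z.png

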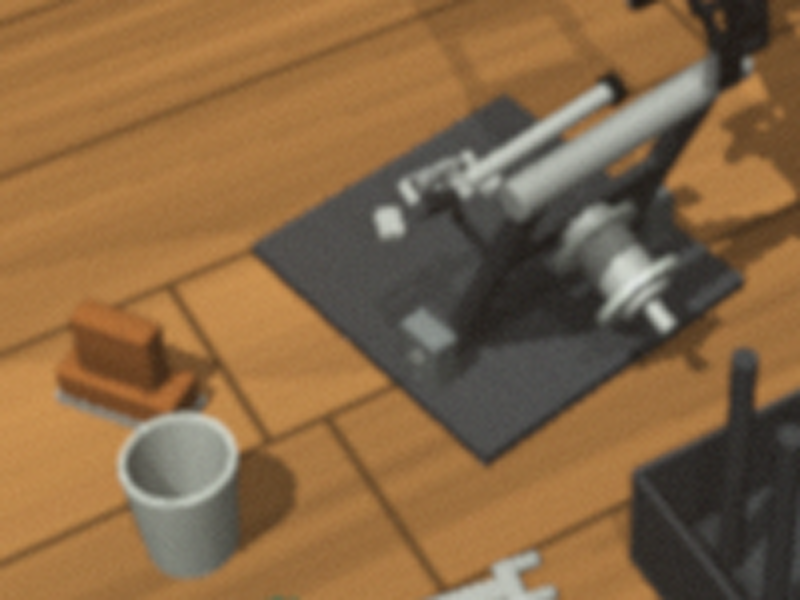

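```bash
cat >> h.py <<'E'
def fitplate(F):
    from scipy.optimize import least_squares
    obs=[('side',(-.18,-.12),(385.75,248.75)),('side',(-.18,.12),(388.7,309.)),('side',(.08,.12),(293.3,307)),
     ('scene',(-.18,-.12),(224.2,261.5)),('scene',(.08,-.12),(281.7,314.5)),('scene',(-.18,.12),(286.3,223.7)),('scene',(.08,.12),(345.5,270.5)),
     ('wrist',(-.18,.12),(52,207)),('wrist',(.08,.12),(335,152))]
    def res(p):
        c,s=np.cos(p[2]),np.sin(p[2]); o=[]
        for cam,(a,b),uv in obs:
            o+=list((proj(F[cam],[p[0]+c*a-s*b,p[1]+s*a+c*b,.012])-uv)/(3 if cam=='wrist' else 1))
        return np.array(o)
    r=least_squares(res,[.65,0,0],loss='soft_l1'); return r.x,res(r.x).reshape(-1,2)
E
python3 - <<'E'
from h import *
np.set_printoptions(precision=4,suppress=True)
F={c:grab(c) for c in ['scene','side','wrist']}
p,r=fitplate(F); print(p,r)
o=p[:2];c,s=np.cos(p[2]),np.sin(p[2]);Rz=np.array([[c,-s],[s,c]])
def W(X): return np.r_[o+Rz@X[:2],X[2]]
def P(X): return np.r_[Rz.T@(np.array(X)[:2]-o),X[2]]
def fr(q,lean=.4):
    cl,sl=np.cos(lean),np.sin(lean); q=np.array(q)/1000
    return W([cl*q[0]+sl*q[2],q[1],.035-sl*q[0]+cl*q[2]])
for n,q in [('top',(0,0,215)),('hub',(96,0,95)),('piv',(-52,-72,120)),('foot',(-52+.149*.1494*134,-72+134*.989,120+134*.989*.1494))]:
    X=fr(q); print(n,X,[(k,proj(F[k],X).round(1)) for k in F])
for uv in [(368.2,277.4),(361.8,285.8),(367.5,267.9)]:
    X=plane(F['side'],uv,.012); print('chip',X,P(X))
for uv in [(150.4,273.9),(155.4,304.5)]:
    X=plane(F['wrist'],uv,.012); print('chipw',X,P(X))
for k,uv in [('scene',(195.1,298.8)),('side',(368.5,216.6))]: X=plane(F[k],uv,0);print('scr',X,P(X))
X=plane(F['scene'],(208.1,337.4),0);print('cup',X,P(X))
# scraper masks outlines
for k in ['scene','side']:
    m=silhouettes('scraper',k); print(k,[(d['bbox'],d['score'],int(d['mask'].sum())) for d in m][:2])
E
```

```text
[ 0.5828 -0.0772  0.1895] [[-2.6208 -1.1934]
 [-0.5225  0.736 ]
 [-2.4892 -1.0392]
 [-2.2102 -0.6476]
 [-0.5477 -0.2537]
 [-0.6495 -0.8681]
 [ 0.4109 -1.6195]
 [-0.6151 -0.0667]
 [ 0.1731 -0.5044]]
top [ 0.6651 -0.0614  0.233 ] [('scene', array([317. , 232.2])), ('side', array([290.5, 213.7])), ('wrist', array([414. , 457.8]))]
hub [ 0.706  -0.0536  0.0851] [('scene', array([327.2, 282. ])), ('side', array([277.3, 254.5])), ('wrist', array([425.5, 301.2]))]
piv [ 0.5953 -0.1481  0.1658] [('scene', array([273.1, 247.5])), ('side', array([324.4, 216.9])), ('wrist', array([272.7, 489.4]))]
foot [ 0.5806 -0.016   0.1829] [('scene', array([314.2, 221. ])), ('side', array([318.5, 245.3])), ('wrist', array([231.5, 308.8]))]
chip [ 0.4535 -0.0964  0.012 ] [-0.1307  0.0055  0.012 ]
chip [ 0.4659 -0.0606  0.012 ] [-0.1117  0.0383  0.012 ]
chip [ 0.4613 -0.133   0.012 ] [-0.1299 -0.0319  0.012 ]
chipw [ 0.4661 -0.0569  0.012 ] [-0.1108  0.0419  0.012 ]
chipw [ 0.4674 -0.088   0.012 ] [-0.1154  0.0112  0.012 ]
scr [ 0.5087 -0.3477  0.    ] [-0.1238 -0.2517  0.    ]
scr [ 0.496  -0.3778  0.    ] [-0.1419 -0.2788  0.    ]
cup [ 0.6434 -0.3703  0.    ] [ 0.0043 -0.2992  0.    ]
scene []
side [([351.5, 196.2, 379.6, 228.9], 0.93, 591)]
```

>>> {"method": "jog_arm", "body": {
  "increments": [
    {"slide": [0,0,-30]},
    {"slide": [0,0,-40]},
    {"slide": [-20,-15,-20]},
    {"slide": [-37,-15,0]},
    {"slide": [-37,-15,0]},
    {"slide": [-37,-15,0]},
    {"slide": [-37,-15,0]},
    {"slide": [-37,-15,0]},
    {"slide": [-37,-15,0]},
    {"slide": [-37,-15,0]},
    {"slide": [-37,-5,0]},
    {"slide": [-30,0,0]},
    {"slide": [0,0,0]},
    {"slide": [0,0,0]}
  ]
}}

```text
invalid input
```

```bash
python3 - <<'E'
from h import *
np.set_printoptions(precision=4,suppress=True)
f=grab('wrist','w1.png');s=state();print(s['tool_pos'],s['tool_rot'],s['time'])
for t in ['scraper','cup']:
  for d in place_of(t,'wrist'): print(t,d['uv'],d['score'],plane(f,d['uv'],0))
for d in silhouettes('scraper','wrist'): print(d['bbox'],d['score'])
g=grab('side','s1.png');k=grab('scene','c1.png')
for d in place_of('scraper','side'): print(d['uv'],d['score'],plane(g,d['uv'],0))
for n,ff in [('side',g),('scene',k)]:
  for d in place_of('chip_a',n): print(n,d['uv'],d['score'],plane(ff,d['uv'],.012))
E
```

```text
[ 0.625  -0.      0.2313] [ 0.      0.7071  0.7071 -0.    ] 2.85
scraper [147.4, 273.5] 0.67 [ 0.4579 -0.0607  0.    ]
[364.2, 218.7] 0.78 [ 0.5081 -0.3638  0.    ]
[282.8, 255.7] 0.18 [ 0.7183 -0.1344  0.    ]
side [361.3, 286.7] 0.63 [ 0.4667 -0.057   0.012 ]
side [365.0, 279.9] 0.58 [ 0.4608 -0.0847  0.012 ]
side [364.1, 267.3] 0.51 [ 0.4713 -0.133   0.012 ]
scene [257.4, 258.4] 0.59 [ 0.4726 -0.1381  0.012 ]
scene [281.2, 248.6] 0.51 [ 0.4735 -0.0602  0.012 ]
```

View pics/w1.png

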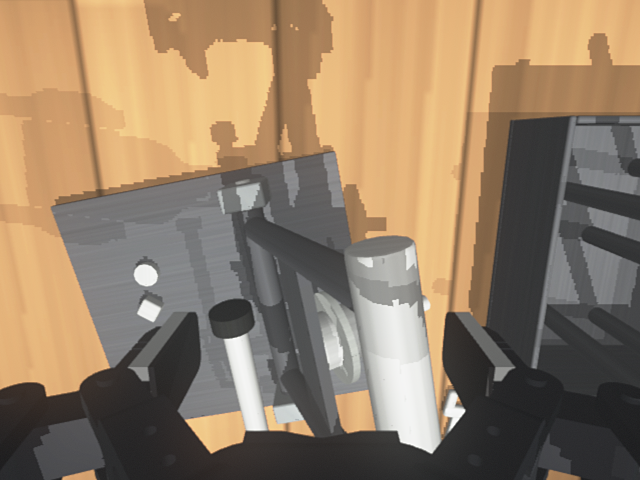

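The move was refused ("invalid input") and the arm hasn't moved. I'll resend it with rotation given in every row.

>>> {"method": "jog_arm", "body": {
  "increments": [
    {"slide": [0,0,-30],"rotation": [0,0,0]},
    {"slide": [0,0,-40],"rotation": [0,0,0]},
    {"slide": [-20,-15,-20],"rotation": [0,0,0]},
    {"slide": [-37,-15,0],"rotation": [0,0,0]},
    {"slide": [-37,-15,0],"rotation": [0,0,0]},
    {"slide": [-37,-15,0],"rotation": [0,0,0]},
    {"slide": [-37,-15,0],"rotation": [0,0,0]},
    {"slide": [-37,-15,0],"rotation": [0,0,0]},
    {"slide": [-37,-15,0],"rotation": [0,0,0]},
    {"slide": [-37,-15,0],"rotation": [0,0,0]},
    {"slide": [-37,-5,0],"rotation": [0,0,0]},
    {"slide": [-30,0,0],"rotation": [0,0,0]},
    {"slide": [0,0,0],"rotation": [0,0,0]},
    {"slide": [0,0,0],"rotation": [0,0,0]}
  ],
  "fingers": 1
}}

```text
time: 4.42
tool_pos: [0.4994, -0.3473, 0.3208]
tool_rot: [-0.001, 0.708, 0.706, 0.0]
contact_force: [0.1, 0.2, -0.2]
gripper_width: 1.001
```

```bash
python3 - <<'E'
from h import *
np.set_printoptions(precision=4,suppress=True)
f=grab('wrist','w2.png');s=state();print(s['tool_pos'],s['tool_rot'],s['time'])
for t in ['scraper','cup']:
  for d in place_of(t,'wrist'): print(t,d['uv'],d['score'],plane(f,d['uv'],0))
E
```

```text
[ 0.4998 -0.3461  0.321 ] [-0.0004  0.7074  0.7068  0.0002] 4.4667
scraper [332.2, 208.1] 0.64 [ 0.5134 -0.3597  0.    ]
cup [442.6, 215.9] 0.57 [ 0.641  -0.3692  0.    ]
```

View pics/w2.png

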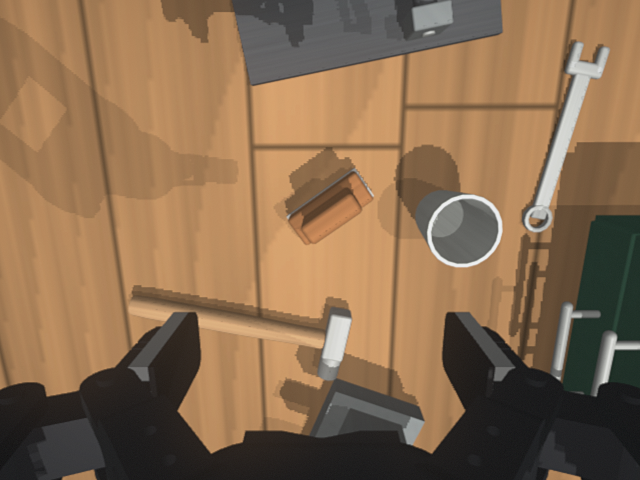

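```bash
python3 - <<'E'
import cv2
s=cv2.imread('pics/w2.png'); a=cv2.resize(s[140:260,260:420],(800,600),interpolation=cv2.INTER_CUBIC)
cv2.imwrite('pics/w2z.png',a)
E
```

```text
(no output)
```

View pics/w2z.png

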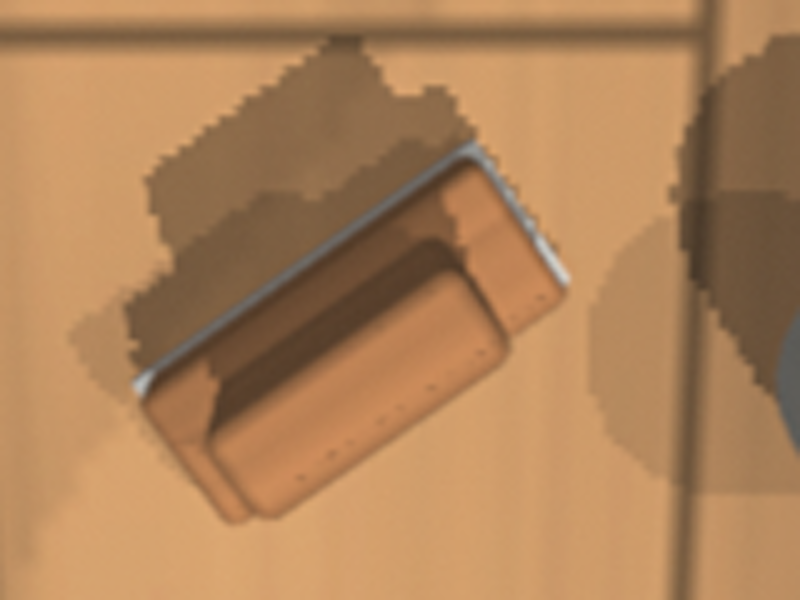

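```bash
python3 - <<'E'
from h import *
np.set_printoptions(precision=4,suppress=True)
f=grab('wrist')
z=lambda u,v:(260+u/5,140+v/5)
A,B,C=[plane(f,z(*q),.003)[:2] for q in [(133,388),(472,142),(572,280)]]
print(A,B,C,np.linalg.norm(B-A),np.linalg.norm(C-B))
d=B-A;print('yaw',np.degrees(np.arctan2(d[1],d[0])),'ctr',(A+C)/2)
G=[plane(f,z(*q),.084)[:2] for q in [(208,440),(275,520),(512,350),(450,268)]]
print('grip',np.array(G),np.mean(G,0)); d=G[3]-G[0];print(np.degrees(np.arctan2(d[1],d[0])))
print('plate corner',plane(f,(250,84.5),.012), plane(f,(502,34),.012))
E
```

```text
[ 0.4621 -0.3682] [ 0.5388 -0.3125] [ 0.5622 -0.3433] 0.09485726647182678 0.03867708237528102
yaw 36.0044859040697 ctr [ 0.5121 -0.3558]
grip [[ 0.483  -0.362 ]
 [ 0.4958 -0.3778]
 [ 0.5406 -0.3446]
 [ 0.5286 -0.3291]] [ 0.512  -0.3534]
35.82690413868376
plate corner [ 0.428  -0.2262  0.012 ] [ 0.6834 -0.1787  0.012 ]
```

>>> {"method": "jog_arm", "body": {
  "increments": [
    {"slide": [-9,12,0],"rotation": [0,0,0]},
    {"slide": [0,0,25],"rotation": [0,0,6.75]},
    {"slide": [0,0,25],"rotation": [0,0,6.75]},
    {"slide": [0,0,25],"rotation": [0,0,6.75]},
    {"slide": [0,0,25],"rotation": [0,0,6.75]},
    {"slide": [0,0,25],"rotation": [0,0,6.75]},
    {"slide": [0,0,20],"rotation": [0,0,6.75]},
    {"slide": [0,0,15],"rotation": [0,0,6.75]},
    {"slide": [0,0,0],"rotation": [0,0,6.75]},
    {"slide": [0,0,0],"rotation": [0,0,0]}
  ],
  "fingers": 1
}}

```text
time: 5.45
tool_pos: [0.5117, -0.3531, 0.1597]
tool_rot: [-0.001, 0.951, 0.309, -0.001]
contact_force: [0.6, -0.7, -0.2]
gripper_width: 1.001
```

```bash
python3 - <<'E'
from h import *
np.set_printoptions(precision=4,suppress=True)
f=grab('wrist','w3.png');s=state();print(s['tool_pos'],Ro.from_quat(np.roll(s['tool_rot'],-1)).as_matrix(),s['joint_pos'])
E
```

```text
[ 0.5123 -0.3538  0.1611] [[ 0.8066  0.5911 -0.0003]
 [ 0.5911 -0.8066  0.0004]
 [-0.     -0.0005 -1.    ]] [-0.7239  0.0989  1.6835  0.0001  1.3596  0.2145]
```

View pics/w3.png

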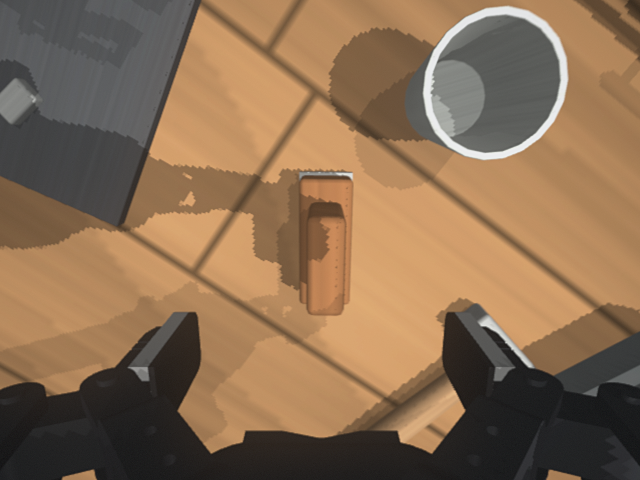

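>>> {"method": "jog_arm", "body": {
  "increments": [
    {"slide": [0,0,30],"rotation": [0,0,0]},
    {"slide": [0,0,35],"rotation": [0,0,0]},
    {"slide": [0,0,30],"rotation": [0,0,0]},
    {"slide": [0,0,19],"rotation": [0,0,0]},
    {"slide": [0,0,5],"rotation": [0,0,0]},
    {"slide": [0,0,0],"rotation": [0,0,0]}
  ],
  "fingers": 1
}}

```text
time: 6.0
tool_pos: [0.5117, -0.3541, 0.0414]
tool_rot: [-0.001, 0.951, 0.31, -0.001]
contact_force: [0.6, -0.6, 0.1]
gripper_width: 1.0
```

>>> {"method": "jog_arm", "body": {
  "increments": [
    {"slide": [0,0,0],"rotation": [0,0,0]},
    {"slide": [0,0,0],"rotation": [0,0,0]},
    {"slide": [0,0,0],"rotation": [0,0,0]},
    {"slide": [0,0,0],"rotation": [0,0,0]},
    {"slide": [0,0,0],"rotation": [0,0,0]},
    {"slide": [0,0,0],"rotation": [0,0,0]},
    {"slide": [0,0,0],"rotation": [0,0,0]},
    {"slide": [0,0,0],"rotation": [0,0,0]},
    {"slide": [0,0,0],"rotation": [0,0,0]},
    {"slide": [0,0,0],"rotation": [0,0,0]}
  ],
  "fingers": 0
}}

```text
time: 6.83
tool_pos: [0.5126, -0.3555, 0.0435]
tool_rot: [0.001, 0.951, 0.309, 0.0]
contact_force: [-1.5, 0.3, 5.7]
gripper_width: 0.249
```

>>> {"method": "jog_arm", "body": {
  "increments": [
    {"slide": [0,0,-20],"rotation": [0,0,0]},
    {"slide": [0,0,-25],"rotation": [0,0,0]},
    {"slide": [13.9,-31.1,-15],"rotation": [0,0,0]},
    {"slide": [13.9,-31.1,0],"rotation": [0,0,0]},
    {"slide": [13.9,-31.1,0],"rotation": [0,0,0]},
    {"slide": [13.9,-31.1,0],"rotation": [0,0,0]},
    {"slide": [13.9,-31.1,0],"rotation": [0,0,0]},
    {"slide": [0,0,0],"rotation": [0,0,6.3]},
    {"slide": [0,0,0],"rotation": [0,0,6.3]},
    {"slide": [0,0,0],"rotation": [0,0,6.3]},
    {"slide": [0,0,0],"rotation": [0,0,6.4]},
    {"slide": [0,0,0],"rotation": [0,0,0]}
  ],
  "fingers": 0
}}

```text
time: 7.83
tool_pos: [0.476, -0.1878, 0.1012]
tool_rot: [-0.001, 0.996, 0.092, -0.001]
contact_force: [-0.2, 0.2, -2.0]
gripper_width: 0.25
```

```bash
python3 - <<'E'
from h import *
np.set_printoptions(precision=4,suppress=True)
f=grab('side','s4.png');k=grab('wrist','w4.png');s=state();print(s['tool_pos'],Ro.from_quat(np.roll(s['tool_rot'],-1)).as_matrix(),s['joint_pos'],s['contact_force'])
a=cv2.resize(f['frame'][190:330,250:430],(720,560),interpolation=cv2.INTER_CUBIC)
cv2.imwrite('pics/s4z.png',a)
E
```

```text
[ 0.4763 -0.1881  0.1015] [[ 0.9821  0.1884 -0.0013]
 [ 0.1884 -0.9821  0.0007]
 [-0.0011 -0.0009 -1.    ]] [-0.5215 -0.0999  1.9881 -0.      1.2548  0.8597] [ 0.5674  0.3827 -1.3832]
```

View pics/s4z.png

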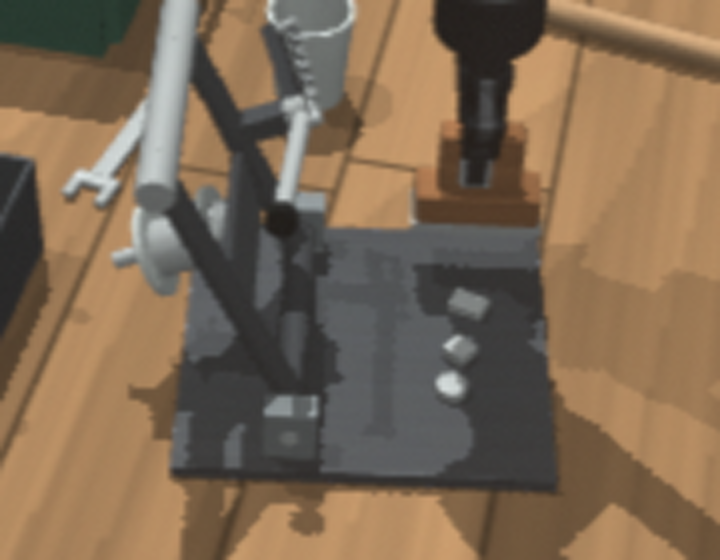

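View pics/w4.png

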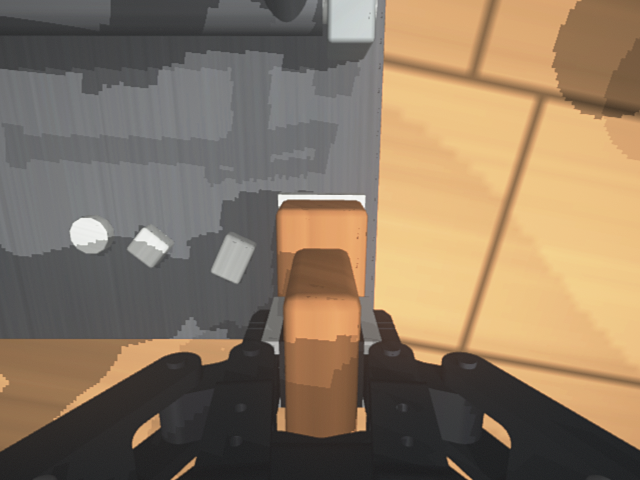

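>>> {"method": "jog_arm", "body": {
  "increments": [
    {"slide": [0,0,20],"rotation": [0,0,0]},
    {"slide": [0,0,18],"rotation": [0,0,0]},
    {"slide": [0,0,5],"rotation": [0,0,0]},
    {"slide": [0,0,1],"rotation": [0,0,0]},
    {"slide": [0,0,0],"rotation": [0,0,0]}
  ],
  "fingers": 0
}}

```text
time: 8.35
tool_pos: [0.4767, -0.1883, 0.0582]
tool_rot: [-0.0, 0.996, 0.094, -0.0]
contact_force: [0.7, 0.0, -1.8]
gripper_width: 0.252
```

>>> {"method": "jog_arm", "body": {
  "increments": [
    {"slide": [0,0,1],"rotation": [0,0,0]},
    {"slide": [0,0,0],"rotation": [0,0,0]}
  ],
  "fingers": 0
}}

```text
time: 8.52
tool_pos: [0.4774, -0.1887, 0.0583]
tool_rot: [0.0, 0.996, 0.093, 0.001]
contact_force: [0.5, -0.0, -2.2]
gripper_width: 0.252
```

>>> {"method": "jog_arm", "body": {
  "increments": [
    {"slide": [0,0,1.5],"rotation": [0,0,0]},
    {"slide": [0,0,0],"rotation": [0,0,0]}
  ],
  "fingers": 0
}}

```text
time: 8.68
tool_pos: [0.4771, -0.1885, 0.0562]
tool_rot: [0.0, 0.996, 0.093, 0.0]
contact_force: [0.2, 0.1, -2.0]
gripper_width: 0.246
```

>>> {"method": "jog_arm", "body": {
  "increments": [
    {"slide": [0,0,1],"rotation": [0,0,0]},
    {"slide": [0,0,0],"rotation": [0,0,0]}
  ],
  "fingers": 0
}}

```text
time: 8.85
tool_pos: [0.4772, -0.1885, 0.0555]
tool_rot: [0.0, 0.996, 0.093, 0.0]
contact_force: [-0.2, 0.5, 1.6]
gripper_width: 0.253
```

>>> {"method": "jog_arm", "body": {
  "increments": [
    {"slide": [0,-6,0],"rotation": [0,0,0]},
    {"slide": [0,-10,0],"rotation": [0,0,0]},
    {"slide": [0,-12,0],"rotation": [0,0,0]},
    {"slide": [0,-12,0],"rotation": [0,0,0]},
    {"slide": [0,-12,0],"rotation": [0,0,0]},
    {"slide": [0,-12,0],"rotation": [0,0,0]},
    {"slide": [0,-12,0],"rotation": [0,0,0]},
    {"slide": [0,-12,0],"rotation": [0,0,0]},
    {"slide": [0,-12,0],"rotation": [0,0,0]},
    {"slide": [0,-12,0],"rotation": [0,0,0]},
    {"slide": [0,-12,0],"rotation": [0,0,0]},
    {"slide": [0,-12,0],"rotation": [0,0,0]}
  ],
  "fingers": 0
}}

```text
time: 9.85
tool_pos: [0.4518, -0.054, 0.0555]
tool_rot: [0.001, 0.996, 0.093, 0.001]
contact_force: [0.8, -4.5, 5.3]
gripper_width: 0.252
```

```bash
python3 - <<'E'
from h import *
np.set_printoptions(precision=4,suppress=True)
f=grab('side');k=grab('wrist');s=state();print(s['tool_pos'],s['contact_force'])
a=cv2.resize(f['frame'][190:330,250:430],(540,420),interpolation=cv2.INTER_CUBIC)
b=cv2.resize(k['frame'],(540,405))
cv2.imwrite('pics/s5z.png',a);cv2.imwrite('pics/w5.png',b)
E
```

```text
[ 0.4515 -0.0525  0.0555] [-1.0114  0.7279  8.0761]
```

View pics/s5z.png

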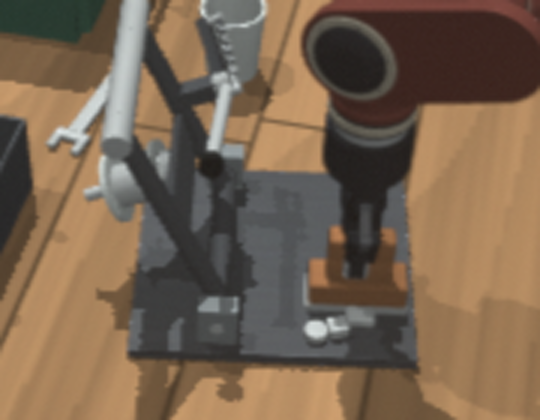

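View pics/w5.png

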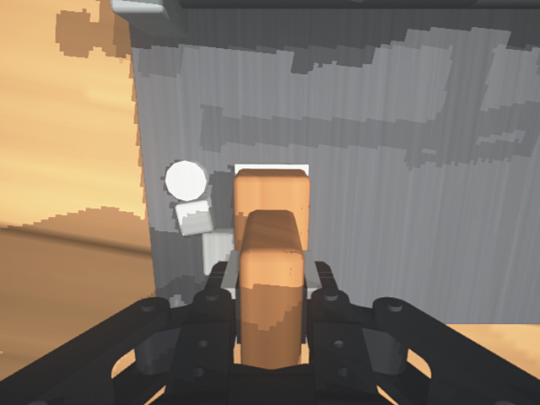

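>>> {"method": "jog_arm", "body": {
  "increments": [
    {"slide": [0,6,-1],"rotation": [0,0,0]},
    {"slide": [8,0,0],"rotation": [0,0,0]},
    {"slide": [7,0,1],"rotation": [0,0,0]},
    {"slide": [0,-8,0],"rotation": [0,0,0]},
    {"slide": [0,-10,0],"rotation": [0,0,0]},
    {"slide": [0,-10,0],"rotation": [0,0,0]},
    {"slide": [0,-10,0],"rotation": [0,0,0]},
    {"slide": [0,-10,0],"rotation": [0,0,0]},
    {"slide": [0,-10,0],"rotation": [0,0,0]},
    {"slide": [0,-10,0],"rotation": [0,0,0]},
    {"slide": [0,-10,0],"rotation": [0,0,0]},
    {"slide": [0,-6,0],"rotation": [0,0,0]}
  ],
  "fingers": 0
}}

```text
time: 10.95
tool_pos: [0.4521, 0.0252, 0.0554]
tool_rot: [0.001, 0.996, 0.094, 0.0]
contact_force: [1.2, -4.3, 6.4]
gripper_width: 0.25
```

```bash
python3 - <<'E'
from h import *
np.set_printoptions(precision=4,suppress=True)
f=grab('side');k=grab('wrist');s=state();print(s['tool_pos'],s['contact_force'])
a=cv2.resize(f['frame'][190:330,250:430],(540,420),interpolation=cv2.INTER_CUBIC)
b=cv2.resize(k['frame'],(540,405))
cv2.imwrite('pics/s6z.png',a);cv2.imwrite('pics/w6.png',b)
E
```

```text
[0.452  0.0258 0.0555] [-0.5822 -0.481   7.0755]
```

View pics/s6z.png

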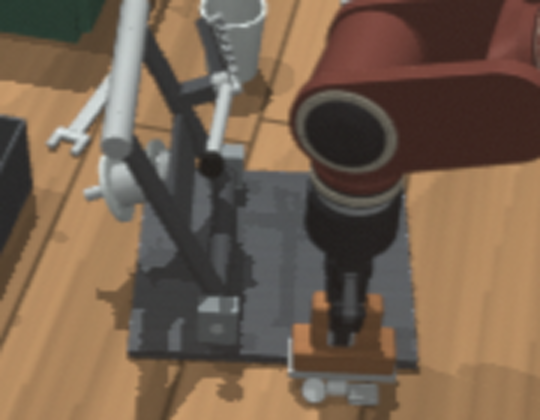

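View pics/w6.png

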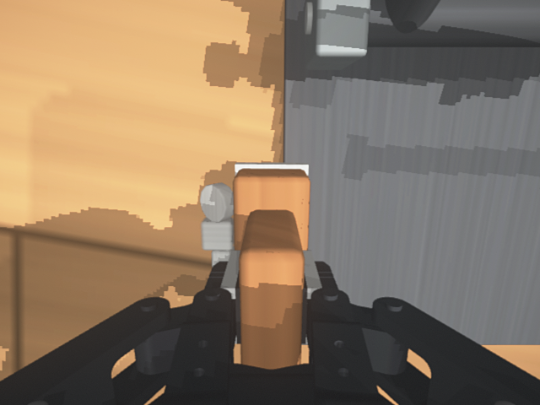

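>>> {"method": "jog_arm", "body": {
  "increments": [
    {"slide": [0,-8,-1],"rotation": [0,0,0]},
    {"slide": [0,-8,-1],"rotation": [0,0,0]},
    {"slide": [0,0,0],"rotation": [0,0,0]},
    {"slide": [0,5,-20],"rotation": [0,0,0]},
    {"slide": [0,30,-25],"rotation": [0,0,0]},
    {"slide": [0,35,-10],"rotation": [0,0,0]},
    {"slide": [0,35,0],"rotation": [0,0,0]},
    {"slide": [0,0,0],"rotation": [0,0,0]}
  ],
  "fingers": 0
}}

```text
time: 11.72
tool_pos: [0.4692, -0.0668, 0.1124]
tool_rot: [0.001, 0.996, 0.091, 0.001]
contact_force: [-0.4, 1.1, -2.1]
gripper_width: 0.251
```

```bash
python3 - <<'E'
from h import *
np.set_printoptions(precision=4,suppress=True)
f=grab('side');k=grab('wrist');s=state();print(s['tool_pos'],s['contact_force'])
a=cv2.resize(f['frame'][190:330,250:430],(540,420),interpolation=cv2.INTER_CUBIC)
b=cv2.resize(k['frame'],(540,405))
cv2.imwrite('pics/s7z.png',a);cv2.imwrite('pics/w7.png',b)
E
```

```text
[ 0.4673 -0.063   0.1106] [-0.6921  0.2937 -1.6305]
```

View pics/s7z.png

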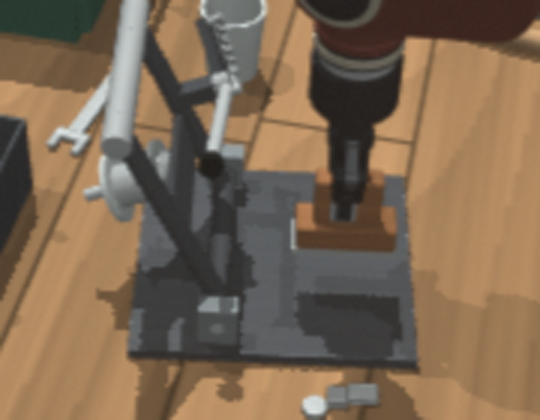

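View pics/w7.png

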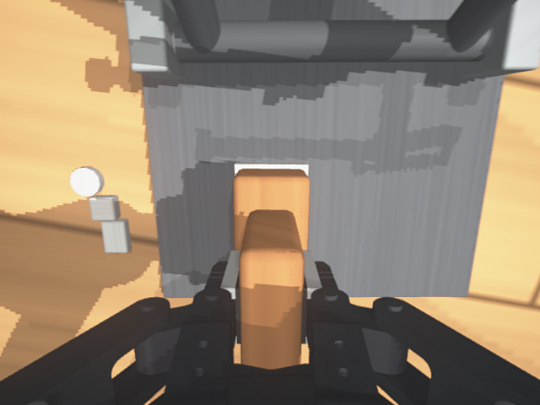

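>>> {"method": "jog_arm", "body": {
  "increments": [
    {"slide": [0,25,0],"rotation": [0,0,0]},
    {"slide": [0,38,0],"rotation": [0,0,0]},
    {"slide": [0,38,0],"rotation": [0,0,0]},
    {"slide": [0,38,0],"rotation": [0,0,0]},
    {"slide": [0,38,0],"rotation": [0,0,0]},
    {"slide": [0,30,0],"rotation": [0,0,0]},
    {"slide": [0,18,15],"rotation": [0,0,0]},
    {"slide": [0,0,25],"rotation": [0,0,0]},
    {"slide": [0,0,20],"rotation": [0,0,0]},
    {"slide": [0,0,4],"rotation": [0,0,0]},
    {"slide": [0,0,0],"rotation": [0,0,0]}
  ],
  "fingers": 0
}}

```text
time: 12.73
tool_pos: [0.5087, -0.2813, 0.0451]
tool_rot: [-0.002, 0.996, 0.094, -0.002]
contact_force: [-0.3, 1.4, -2.7]
gripper_width: 0.252
```

>>> {"method": "jog_arm", "body": {
  "increments": [
    {"slide": [0,0,1],"rotation": [0,0,0]},
    {"slide": [0,0,0],"rotation": [0,0,0]}
  ],
  "fingers": 0
}}

```text
time: 12.9
tool_pos: [0.5103, -0.2828, 0.0468]
tool_rot: [-0.0, 0.996, 0.094, -0.0]
contact_force: [0.8, -0.7, -2.3]
gripper_width: 0.251
```

>>> {"method": "jog_arm", "body": {
  "increments": [
    {"slide": [0,0,1.5],"rotation": [0,0,0]},
    {"slide": [0,0,1],"rotation": [0,0,0]},
    {"slide": [0,0,0],"rotation": [0,0,0]}
  ],
  "fingers": 0
}}

```text
time: 13.15
tool_pos: [0.5102, -0.2836, 0.0445]
tool_rot: [0.0, 0.996, 0.093, 0.0]
contact_force: [-0.8, -0.1, -1.6]
gripper_width: 0.248
```

>>> {"method": "jog_arm", "body": {
  "increments": [
    {"slide": [0,0,1],"rotation": [0,0,0]},
    {"slide": [0,0,0],"rotation": [0,0,0]}
  ],
  "fingers": 0
}}

```text
time: 13.32
tool_pos: [0.5103, -0.2839, 0.0436]
tool_rot: [0.0, 0.996, 0.093, 0.0]
contact_force: [-0.1, -0.2, -2.2]
gripper_width: 0.252
```

>>> {"method": "jog_arm", "body": {
  "increments": [
    {"slide": [0,0,0.8],"rotation": [0,0,0]},
    {"slide": [0,0,0],"rotation": [0,0,0]}
  ],
  "fingers": 0
}}

```text
time: 13.48
tool_pos: [0.5104, -0.2839, 0.0434]
tool_rot: [-0.0, 0.996, 0.093, 0.0]
contact_force: [-1.1, 2.4, 4.4]
gripper_width: 0.25
```

Contact with the bench. Now I'll release and rise.

>>> {"method": "jog_arm", "body": {
  "increments": [
    {"slide": [0,0,0],"rotation": [0,0,0]},
    {"slide": [0,0,0],"rotation": [0,0,0]},
    {"slide": [0,0,0],"rotation": [0,0,0]},
    {"slide": [0,0,0],"rotation": [0,0,0]},
    {"slide": [0,0,0],"rotation": [0,0,0]},
    {"slide": [0,0,0],"rotation": [0,0,0]}
  ],
  "fingers": 1
}}

```text
time: 13.98
tool_pos: [0.5101, -0.2838, 0.0424]
tool_rot: [-0.0, 0.996, 0.093, -0.0]
contact_force: [-0.6, -1.5, -0.0]
gripper_width: 0.996
```

>>> {"method": "jog_arm", "body": {
  "increments": [
    {"slide": [0,0,-10],"rotation": [0,0,0]},
    {"slide": [0,0,-30],"rotation": [0,0,0]},
    {"slide": [0,0,-40],"rotation": [0,0,0]},
    {"slide": [0,0,-40],"rotation": [0,0,0]},
    {"slide": [0,0,-40],"rotation": [0,0,0]},
    {"slide": [0,0,-40],"rotation": [0,0,0]},
    {"slide": [0,0,-40],"rotation": [0,0,0]},
    {"slide": [0,0,0],"rotation": [0,0,0]}
  ],
  "fingers": 1
}}

```text
time: 14.65
tool_pos: [0.5132, -0.2861, 0.295]
tool_rot: [0.006, 0.996, 0.093, 0.007]
contact_force: [1.3, -0.2, 1.2]
gripper_width: 1.001
```

```bash
python3 - <<'E'
from h import *
np.set_printoptions(precision=4,suppress=True)
F={c:grab(c,c+'8.png') for c in ['scene','side','wrist']};s=state();print(s['tool_pos'],s['contact_force'],s['joint_pos'])
for t in ['frame_top','kick_pivot','kick_foot','hub_end']:
  for c in F:
    print(t,c,[(np.round(d['uv'],1),round(d['score'],2)) for d in place_of(t,c)][:3])
E
```

```text
[ 0.5102 -0.2839  0.2836] [-0.2609  0.5506 -0.7684] [-0.6351 -0.0716  1.6498 -0.      1.5616  0.7489]
frame_top scene [(array([315.8, 235.1]), 0.86)]
frame_top side [(array([292.1, 211.1]), 0.55)]
frame_top wrist []
kick_pivot scene [(array([259.7, 355.7]), 0.63)]
kick_pivot side [(array([227.6, 354.5]), 0.63), (array([324.4, 218.6]), 0.62)]
kick_pivot wrist [(array([121.4,  72.7]), 0.59)]
kick_foot scene [(array([318.2, 222.8]), 0.65)]
kick_foot side [(array([322.4, 244.2]), 0.68), (array([373. , 319.8]), 0.53), (array([323.9, 277.2]), 0.29)]
kick_foot wrist [(array([485.3, 331.6]), 0.43)]
hub_end scene [(array([324. , 285.8]), 0.6)]
hub_end side []
hub_end wrist []
```

View pics/wrist8.png

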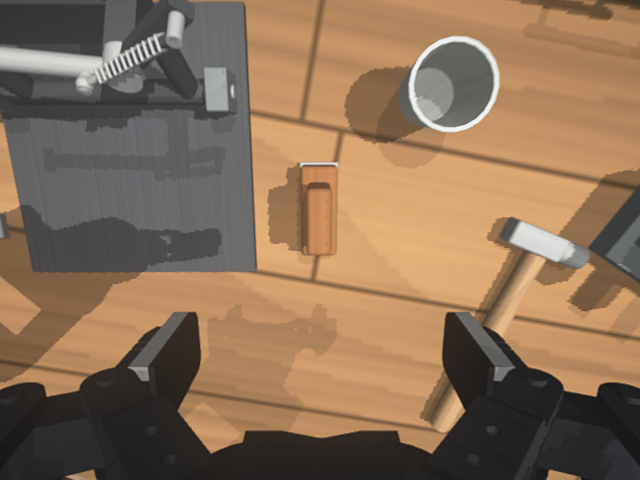

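View pics/scene8.png

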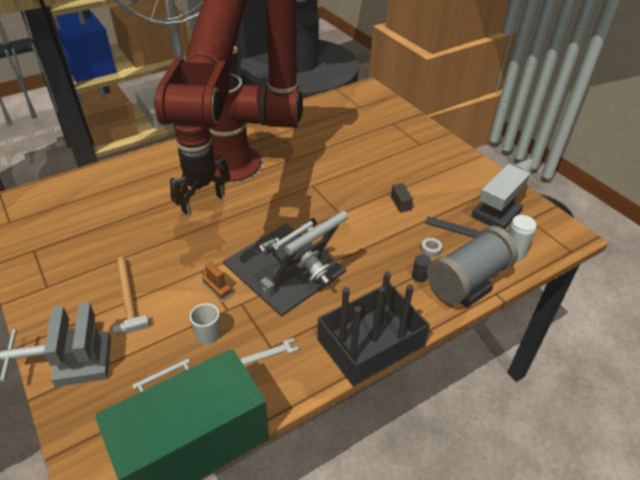

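View pics/side8.png

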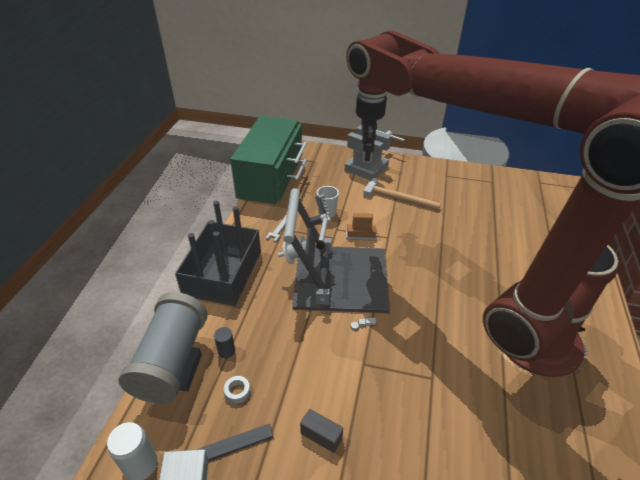

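>>> {"method": "jog_arm", "body": {
  "increments": [
    {"slide": [0,0,0],"rotation": [0,0,-6]},
    {"slide": [0,0,0],"rotation": [0,0,-7]},
    {"slide": [0,0,0],"rotation": [0,0,-7]},
    {"slide": [0,0,0],"rotation": [0,0,-7]},
    {"slide": [0,0,0],"rotation": [0,0,-7]},
    {"slide": [0,0,0],"rotation": [0,0,-7]},
    {"slide": [0,0,0],"rotation": [0,0,-7]},
    {"slide": [0,0,0],"rotation": [0,0,-7]},
    {"slide": [0,0,0],"rotation": [0,0,-7]},
    {"slide": [0,0,0],"rotation": [0,0,-7]},
    {"slide": [0,0,0],"rotation": [0,0,-7]},
    {"slide": [0,0,0],"rotation": [0,0,-7]},
    {"slide": [0,0,0],"rotation": [0,0,-7]},
    {"slide": [0,0,0],"rotation": [0,-6,0]},
    {"slide": [0,0,0],"rotation": [0,-6,0]},
    {"slide": [0,0,0],"rotation": [0,-6,0]},
    {"slide": [0,0,0],"rotation": [0,-6,0]},
    {"slide": [0,0,0],"rotation": [0,-6,0]},
    {"slide": [0,0,0],"rotation": [0,0,0]}
  ],
  "fingers": 0
}}

```text
time: 16.98
tool_pos: [0.5093, -0.281, 0.2801]
tool_rot: [0.199, 0.615, 0.745, -0.166]
contact_force: [0.0, 0.6, -1.4]
gripper_width: -0.002
```

```bash
cat >> h.py <<'E'
PO=np.array([.5825,-.0765]);PY=.187
_c,_s=np.cos(PY),np.sin(PY);RP=np.array([[_c,-_s,0],[_s,_c,0],[0,0,1]])
def P2W(X): return RP@np.asarray(X,float)+np.r_[PO,0]
def W2P(X): return RP.T@(np.asarray(X,float)-np.r_[PO,0])
def frm(q,lean=.4):
    cl,sl=np.cos(lean),np.sin(lean); return np.array([cl*q[0]+sl*q[2],q[1],.035-sl*q[0]+cl*q[2]])
def toolR(): return Ro.from_quat(np.roll(state()['tool_rot'],-1)).as_matrix()
E
cat > kick.py <<'E'
from h import *
np.set_printoptions(precision=1,suppress=True)
s=state();R=toolR();print('pos',s['tool_pos'].round(4),'R in plate\n',(RP.T@R).round(3),s['joint_pos'].round(2),s['time'])
Rp=RP.T@R; xt=Rp[:,0][1:]; 
pv=frm([-.052,-.072,.120]); l=.4
d=np.array([-.149*np.cos(l)-.989*np.sin(l),0,.149*np.sin(l)-.989*np.cos(l)])
cur=W2P(s['tool_pos'])
for a,cl in [(-.15,.06),(-.15,.012),(-.05,0),(.2,0),(.4,0),(.6,0),(.8,0),(.95,0),(1.1,0)]:
    r=.103
    Q=pv+r*(np.cos(a)*np.array([0,1,0])+np.sin(a)*d)
    u=np.array([np.cos(a),d[2]*np.sin(a)]);u/=np.linalg.norm(u);n=np.array([-u[1],u[0]])
    T=Q.copy();T[1:]+=n*(.0065+.011*abs(n@xt)+cl)
    st=Rp.T@(T-cur)*1000;cur=T
    print(a,'plate',T*1000,'step',st)
E
python3 kick.py
```

```text
pos [ 0.5 -0.3  0.3] R in plate
 [[-0.   1.  -0. ]
 [ 0.9  0.  -0.5]
 [-0.5 -0.  -0.9]] [-0.4 -0.2  1.9 -0.5  1.2 -0.5] 16.9833
-0.15 plate [  6.9  20.5 251.5] step [193.9 117.5 -79.1]
-0.15 plate [  6.9  26.6 203.9] step [29.1  0.1 38.2]
-0.05 plate [  1.5  30.3 182.6] step [13.9 -5.3 16.6]
0.2 plate [-11.9  30.7 158.5] step [ 12.4 -13.3  20.7]
0.4 plate [-22.1  25.7 139.5] step [  5.2 -10.2  18.9]
0.6 plate [-31.5  16.3 121.8] step [ 0.7 -9.4 20. ]
0.8 plate [-39.8   5.5 109.3] step [-3.1 -8.2 16.3]
0.95 plate [-44.9  -4.2 100.9] step [-4.2 -5.2 12.1]
1.1 plate [-49.1 -15.1  93.6] step [-5.7 -4.2 11.8]
```

>>> {"method": "jog_arm", "body": {
  "increments": [
    {"slide": [15,10,-9],"rotation": [0,0,0]},
    {"slide": [30,18,-15],"rotation": [0,0,0]},
    {"slide": [32,19,-13],"rotation": [0,0,0]},
    {"slide": [32,19,-12],"rotation": [0,0,0]},
    {"slide": [32,19,-12],"rotation": [0,0,0]},
    {"slide": [32,19,-12],"rotation": [0,0,0]},
    {"slide": [20,13,-6],"rotation": [0,0,0]},
    {"slide": [0,0,0],"rotation": [0,0,0]},
    {"slide": [0,0,0],"rotation": [0,0,0]}
  ],
  "fingers": 0
}}

```text
time: 17.73
tool_pos: [0.5873, -0.0583, 0.2541]
tool_rot: [0.198, 0.616, 0.745, -0.165]
contact_force: [0.8, -0.4, -0.2]
gripper_width: 0.001
```

```bash
python3 kick.py; python3 - <<'E'
from h import *
f=grab('side');k=grab('wrist','w9.png');g=grab('scene')
a=cv2.resize(f['frame'][150:330,250:450],(600,540),interpolation=cv2.INTER_CUBIC);cv2.imwrite('pics/s9.png',a)
a=cv2.resize(g['frame'][160:330,200:400],(600,510),interpolation=cv2.INTER_CUBIC);cv2.imwrite('pics/c9.png',a)
E
```

```text
pos [ 0.6 -0.1  0.3] R in plate
 [[-0.   1.  -0. ]
 [ 0.9  0.  -0.5]
 [-0.5 -0.  -0.9]] [ 0.  -0.1  1.8 -0.5  1.4 -0.1] 17.7333
-0.15 plate [  6.9  20.5 251.5] step [ 4.3 -1.2  0.5]
-0.15 plate [  6.9  26.6 203.9] step [29.1  0.1 38.2]
-0.05 plate [  1.5  30.3 182.5] step [13.9 -5.3 16.6]
0.2 plate [-11.9  30.7 158.5] step [ 12.3 -13.3  20.7]
0.4 plate [-22.1  25.7 139.5] step [  5.2 -10.2  18.9]
0.6 plate [-31.5  16.3 121.8] step [ 0.7 -9.4 20. ]
0.8 plate [-39.8   5.5 109.3] step [-3.1 -8.2 16.3]
0.95 plate [-44.9  -4.2 100.9] step [-4.2 -5.2 12.1]
1.1 plate [-49.1 -15.1  93.6] step [-5.7 -4.2 11.8]
```

View pics/w9.png

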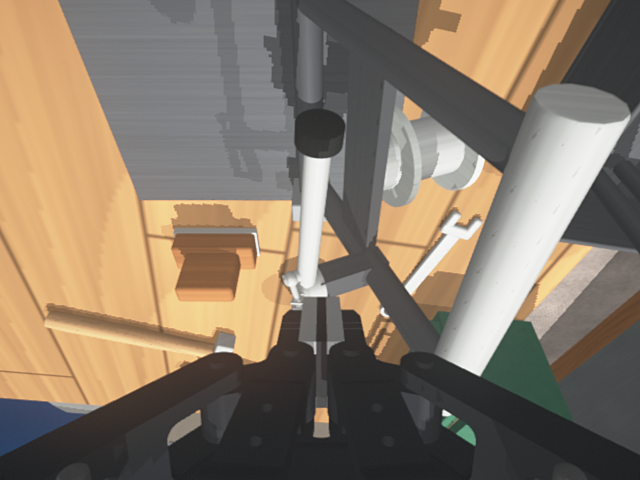

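View pics/s9.png

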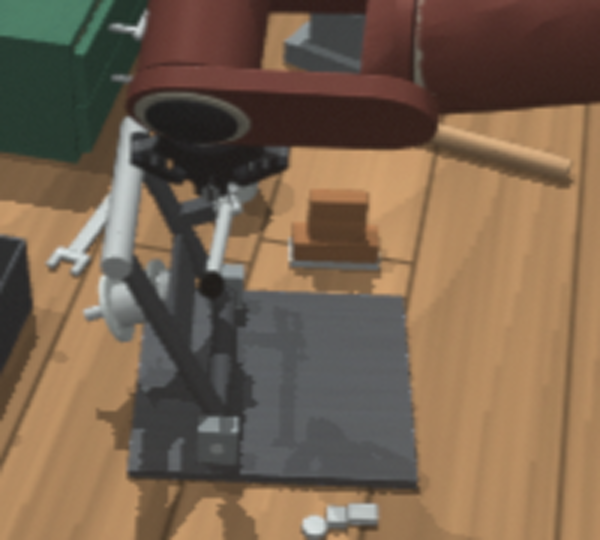

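View pics/c9.png

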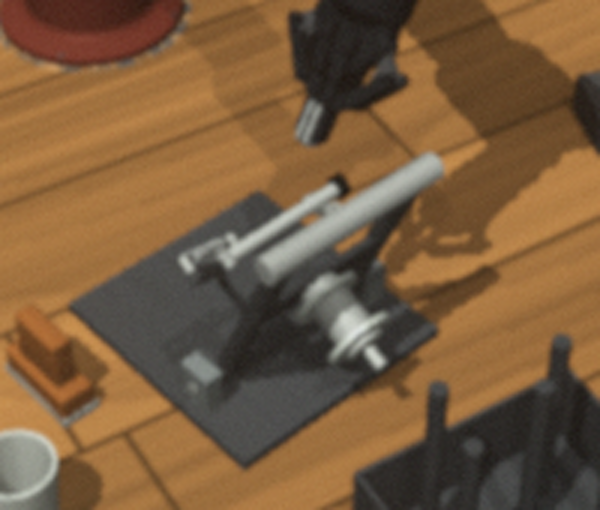

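>>> {"method": "jog_arm", "body": {
  "increments": [
    {"slide": [12,0,13],"rotation": [0,0,0]},
    {"slide": [12,0,14],"rotation": [0,0,0]},
    {"slide": [9,0,11],"rotation": [0,0,0]},
    {"slide": [7,-2.5,8],"rotation": [0,0,0]},
    {"slide": [7,-2.5,8],"rotation": [0,0,0]},
    {"slide": [4,-4.5,7],"rotation": [0,0,0]},
    {"slide": [4,-4.5,7],"rotation": [0,0,0]},
    {"slide": [4,-4.5,7],"rotation": [0,0,0]},
    {"slide": [0,0,0],"rotation": [0,0,0]}
  ],
  "fingers": 0
}}

```text
time: 18.63
tool_pos: [0.5644, -0.0492, 0.1578]
tool_rot: [0.198, 0.616, 0.744, -0.166]
contact_force: [-0.9, -0.2, 0.3]
gripper_width: -0.006
```

```bash
python3 kick.py|head -4; python3 - <<'E'
from h import *
k=grab('wrist','w10.png');f=grab('side');print(state()['contact_force'],W2P(state()['tool_pos']))
a=cv2.resize(f['frame'][150:330,250:450],(600,540),interpolation=cv2.INTER_CUBIC);cv2.imwrite('pics/s10.png',a)
E
```

```text
pos [ 0.6 -0.   0.2] R in plate
 [[-0.   1.  -0. ]
 [ 0.9 -0.  -0.5]
 [-0.5 -0.  -0.9]] [ 0.  -0.   1.9 -0.6  1.2  0. ] 18.6333
[0.05323058 0.57042306 0.97507179] [-0.01129051  0.03002682  0.15972904]
```

View pics/w10.png

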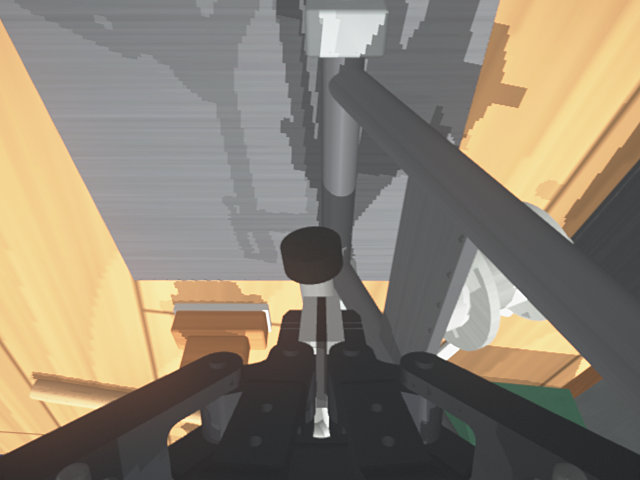

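View pics/s10.png

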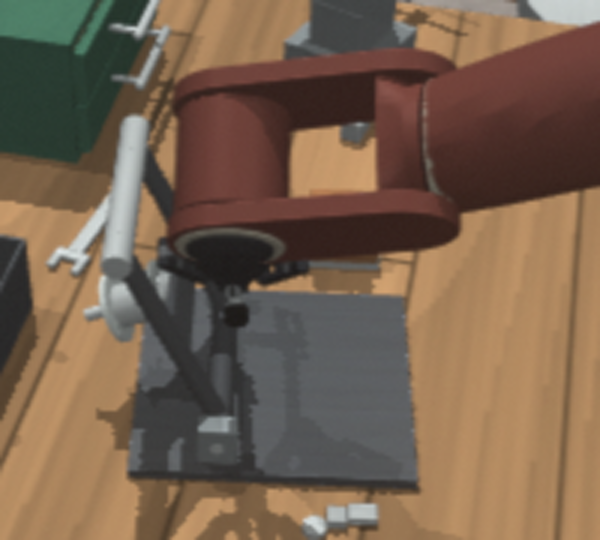

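>>> {"method": "jog_arm", "body": {
  "increments": [
    {"slide": [2.5,-5,9],"rotation": [0,0,0]},
    {"slide": [2.5,-5,9],"rotation": [0,0,0]},
    {"slide": [0.5,-4.7,10],"rotation": [0,0,0]},
    {"slide": [0,-4.7,10],"rotation": [0,0,0]},
    {"slide": [-1.5,-4,8],"rotation": [0,0,0]},
    {"slide": [-1.5,-4,8],"rotation": [0,0,0]},
    {"slide": [-2,-2.6,6],"rotation": [0,0,0]},
    {"slide": [-2,-2.6,6],"rotation": [0,0,0]},
    {"slide": [0,0,0],"rotation": [0,0,0]}
  ],
  "fingers": 0
}}

```text
time: 19.48
tool_pos: [0.5394, -0.0898, 0.1024]
tool_rot: [0.199, 0.617, 0.744, -0.166]
contact_force: [-0.4, 0.9, 0.9]
gripper_width: -0.002
```

```bash
python3 - <<'E'
from h import *
k=grab('wrist','w11.png');f=grab('side');print(state()['contact_force'],W2P(state()['tool_pos']))
a=cv2.resize(f['frame'][150:330,250:450],(600,540),interpolation=cv2.INTER_CUBIC);cv2.imwrite('pics/s11.png',a)
E
```

```text
[-0.15311401  0.54448445 -0.05196011] [-0.04369993 -0.00460917  0.10359652]
```

View pics/w11.png

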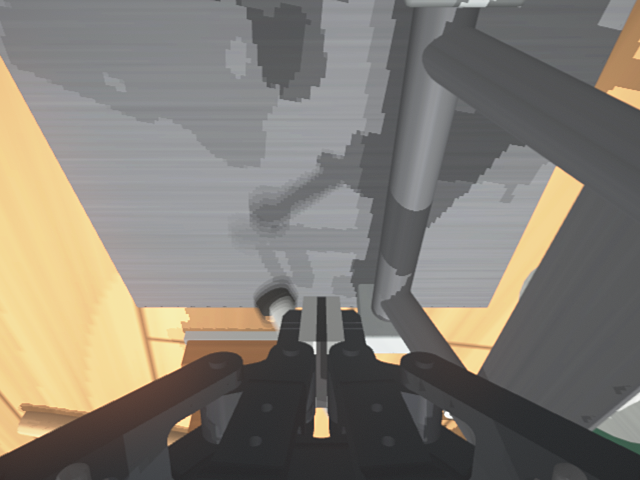

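View pics/s11.png

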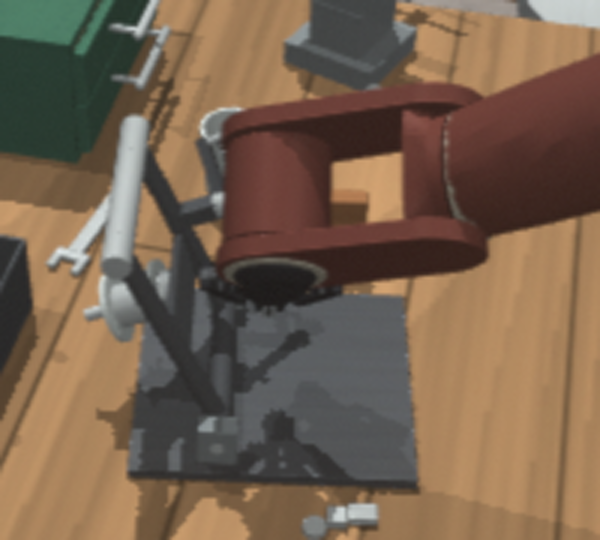

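>>> {"method": "jog_arm", "body": {
  "increments": [
    {"slide": [0,0,0],"rotation": [0,0,0]},
    {"slide": [0,0,0],"rotation": [0,0,0]},
    {"slide": [0,0,0],"rotation": [0,0,0]}
  ],
  "fingers": 0
}}

```text
time: 19.83
tool_pos: [0.5408, -0.0887, 0.1041]
tool_rot: [0.2, 0.616, 0.744, -0.165]
contact_force: [0.1, 0.3, 0.3]
gripper_width: 0.001
```

```bash
python3 - <<'E'
from h import *
k=grab('wrist','w12.png');f=grab('side');g=grab('scene');print(state()['contact_force'],W2P(state()['tool_pos']))
a=cv2.resize(f['frame'][150:330,250:450],(600,540),interpolation=cv2.INTER_CUBIC);cv2.imwrite('pics/s12.png',a)
a=cv2.resize(g['frame'][160:330,200:400],(600,510),interpolation=cv2.INTER_CUBIC);cv2.imwrite('pics/c12.png',a)
for c in ['wrist','side','scene']: print(c,[(d['uv'],d['score']) for d in place_of('kick_foot',c)])
E
```

```text
[-0.09906888 -0.04146857  0.32042369] [-0.04349406 -0.00420567  0.10378113]
wrist [([270.1, 314.7], 0.7)]
side [([372.3, 321.7], 0.4)]
scene [([258.2, 263.2], 0.66)]
```

View pics/w12.png

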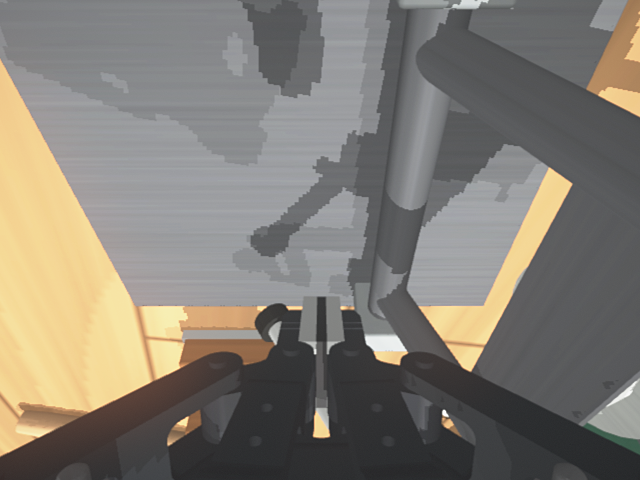

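View pics/c12.png

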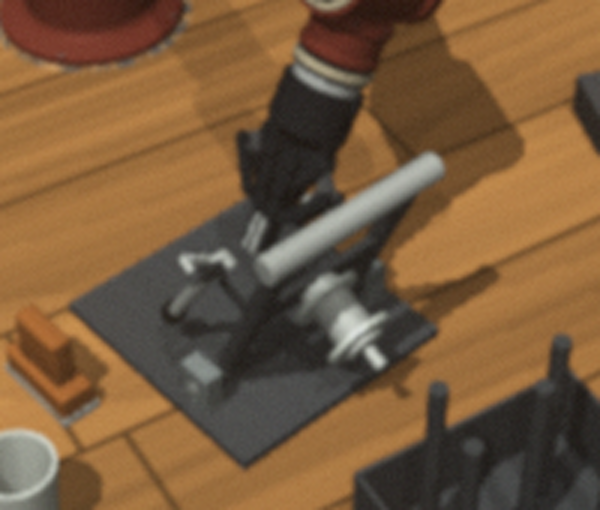

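>>> {"method": "jog_arm", "body": {
  "increments": [
    {"slide": [0,0,-20],"rotation": [0,0,0]},
    {"slide": [0,0,-35],"rotation": [0,0,0]},
    {"slide": [0,0,-38],"rotation": [0,0,0]},
    {"slide": [0,0,-30],"rotation": [0,6,0]},
    {"slide": [0,0,-30],"rotation": [0,6,0]},
    {"slide": [0,0,-30],"rotation": [0,6,0]},
    {"slide": [0,0,-30],"rotation": [0,6,0]},
    {"slide": [0,0,-10],"rotation": [0,6,0]},
    {"slide": [0,0,0],"rotation": [5.73,0,0]},
    {"slide": [0,0,0],"rotation": [5.73,0,0]},
    {"slide": [0,0,0],"rotation": [5.73,0,0]},
    {"slide": [0,0,0],"rotation": [5.73,0,0]},
    {"slide": [0,0,0],"rotation": [0,0,0]},
    {"slide": [0,0,0],"rotation": [0,0,0]}
  ],
  "fingers": 1
}}

```text
time: 21.3
tool_pos: [0.524, -0.0, 0.3038]
tool_rot: [-0.127, 0.625, 0.755, -0.153]
contact_force: [-0.4, -0.0, -0.3]
gripper_width: 1.001
```

```bash
python3 - <<'E'
from h import *
np.set_printoptions(precision=4,suppress=True)
F={c:grab(c) for c in ['wrist','side','scene']}
s=state();print(W2P(s['tool_pos']),RP.T@toolR(),s['joint_pos'])
X=P2W(frm([-.072,-.0759,-.0125])); print('foot down pred',{c:proj(F[c],X) for c in F})
for t in ['kick_foot','frame_top']:
  for c in F: print(t,c,[(np.round(d['uv'],1),round(d['score'],2)) for d in place_of(t,c)])
X=P2W(frm([0,0,.215])); print('top pred',X,{c:proj(F[c],X) for c in F})
cv2.imwrite('pics/w13.png',F['wrist']['frame'])
a=cv2.resize(F['side']['frame'][150:330,250:450],(600,540),interpolation=cv2.INTER_CUBIC);cv2.imwrite('pics/s13.png',a)
a=cv2.resize(F['scene']['frame'][160:330,200:400],(600,510),interpolation=cv2.INTER_CUBIC);cv2.imwrite('pics/c13.png',a)
T=W2P(P2W(frm([0,0,.196+.07])));Rp=RP.T@toolR();print('step to pre',Rp.T@(T-W2P(s['tool_pos']))*1000)
E
```

```text
[-0.044   0.086   0.3061] [[ 0.0003  0.922  -0.3872]
 [ 1.     -0.0004 -0.0003]
 [-0.0004 -0.3872 -0.922 ]] [-0.0864  0.0383  1.54   -0.1129  1.9453 -0.294 ]
foot down pred {'wrist': array([388.2888, 359.4186]), 'side': array([348.0296, 247.1101]), 'scene': array([257.3623, 264.0746])}
kick_foot wrist [(array([388.2, 358.3]), 0.74)]
kick_foot side [(array([351.1, 244.9]), 0.71)]
kick_foot scene [(array([258.7, 263.6]), 0.45)]
frame_top wrist []
frame_top side [(array([293.6, 211.5]), 0.72)]
frame_top scene [(array([316.6, 235.1]), 0.81), (array([129.3, 294.7]), 0.24)]
top pred [ 0.6648 -0.0609  0.233 ] {'wrist': array([621.2444, 471.4082]), 'side': array([290.5873, 213.8487]), 'scene': array([317.1572, 232.0208])}
step to pre [-85.8971 146.2135 -33.2471]
```

View pics/w13.png

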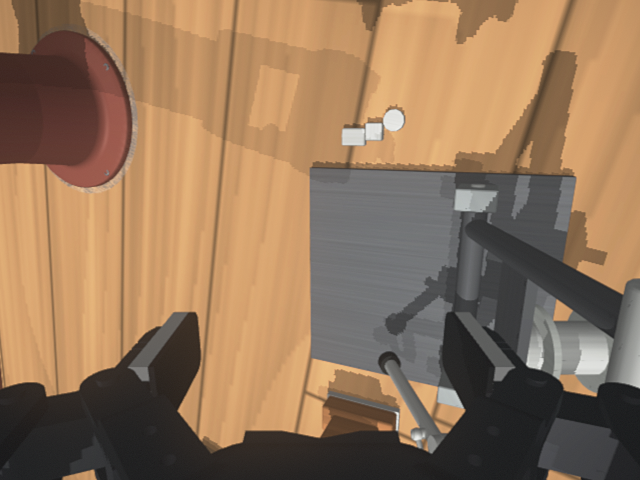

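View pics/s13.png

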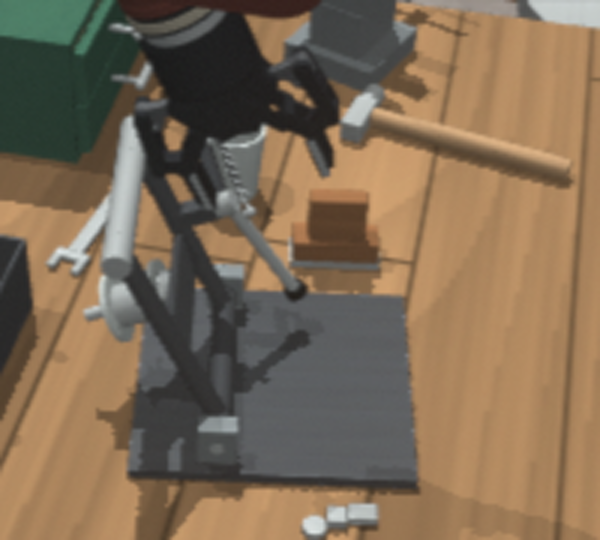

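View pics/c13.png

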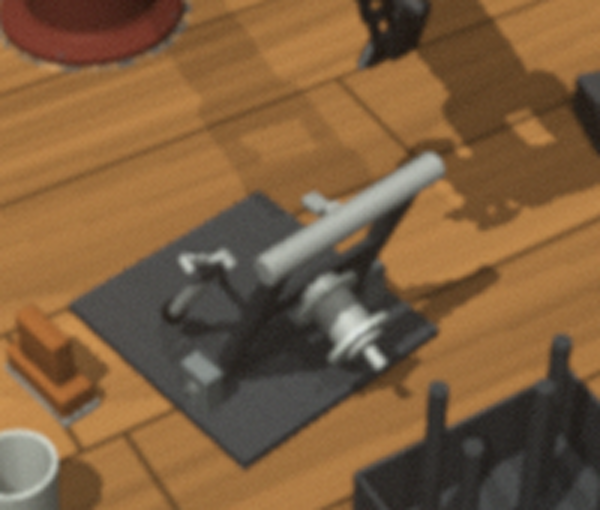

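>>> {"method": "jog_arm", "body": {
  "increments": [
    {"slide": [-6,5,-20],"rotation": [0,0,0]},
    {"slide": [-16,26,-13],"rotation": [0,0,0]},
    {"slide": [-18,33,0],"rotation": [0,0,0]},
    {"slide": [-18,33,0],"rotation": [0,0,0]},
    {"slide": [-16,30,0],"rotation": [0,0,0]},
    {"slide": [-12,19,0],"rotation": [0,0,0]},
    {"slide": [0,0,0],"rotation": [0,0,0]},
    {"slide": [0,0,0],"rotation": [0,0,0]}
  ],
  "fingers": 1
}}

```text
time: 22.42
tool_pos: [0.6844, -0.0578, 0.277]
tool_rot: [-0.128, 0.625, 0.754, -0.154]
contact_force: [-0.1, 1.0, 0.6]
gripper_width: 0.999
```

```bash
python3 - <<'E'
from h import *
np.set_printoptions(precision=4,suppress=True)
f=grab('wrist','w14.png');s=state();print(W2P(s['tool_pos']),RP.T@toolR(),s['joint_pos'])
print([(d['uv'],d['score']) for d in place_of('frame_top','wrist')],proj(f,P2W(frm([0,0,.215]))),[proj(f,P2W(frm([dx,.095,.215]))) for dx in (-.013,.013)])
T=frm([0,0,.196]);Rp=RP.T@toolR();print('step',Rp.T@(T-W2P(s['tool_pos']))*1000)
E
```

```text
[ 0.1034 -0.0001  0.2786] [[ 0.0005  0.9207 -0.3902]
 [ 1.     -0.0003  0.0006]
 [ 0.0005 -0.3902 -0.9207]] [-0.1408  0.4304  1.1304 -0.1355  1.9593 -0.3548]
[] [316.8348 277.5988] [array([286.1402,  71.955 ]), array([345.7816,  71.857 ])]
step [ 0.069  -0.4472 68.6266]
```

View pics/w14.png

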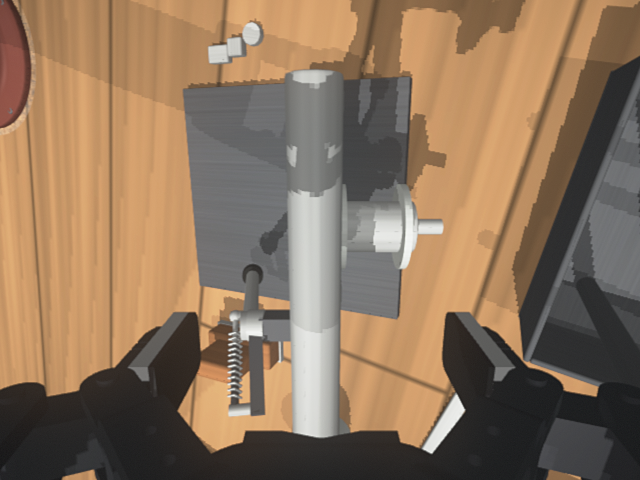

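>>> {"method": "jog_arm", "body": {
  "increments": [
    {"slide": [0,0,18],"rotation": [0,0,0]},
    {"slide": [0,0,22],"rotation": [0,0,0]},
    {"slide": [0,0,18],"rotation": [0,0,0]},
    {"slide": [0,0,8],"rotation": [0,0,0]},
    {"slide": [0,-1.5,2],"rotation": [0,0,0]},
    {"slide": [0,0,0],"rotation": [0,0,0]}
  ],
  "fingers": 1
}}

```text
time: 23.02
tool_pos: [0.6564, -0.0623, 0.2178]
tool_rot: [-0.126, 0.625, 0.755, -0.153]
contact_force: [0.9, -0.4, 1.1]
gripper_width: 1.001
```

>>> {"method": "jog_arm", "body": {
  "increments": [
    {"slide": [0,0,0],"rotation": [0,0,0]},
    {"slide": [0,0,0],"rotation": [0,0,0]},
    {"slide": [0,0,0],"rotation": [0,0,0]},
    {"slide": [0,0,0],"rotation": [0,0,0]},
    {"slide": [0,0,0],"rotation": [0,0,0]},
    {"slide": [0,0,0],"rotation": [0,0,0]},
    {"slide": [0,0,0],"rotation": [0,0,0]},
    {"slide": [0,0,0],"rotation": [0,0,0]},
    {"slide": [0,0,0],"rotation": [0,0,0]},
    {"slide": [0,0,0],"rotation": [0,0,0]}
  ],
  "fingers": 0
}}

```text
time: 23.85
tool_pos: [0.6564, -0.0627, 0.2181]
tool_rot: [-0.127, 0.625, 0.754, -0.154]
contact_force: [-4.0, -0.7, 6.5]
gripper_width: 0.284
```

```bash
python3 - <<'E'
from h import *
np.set_printoptions(precision=4,suppress=True)
f=grab('wrist','w15.png');s=state();print(W2P(s['tool_pos']),s['contact_force'],s['ft_torque'],s['joint_pos'])
p=W2P(s['tool_pos'])-[0,0,.035];print('radius',np.hypot(p[0],p[2]),'ang',np.arctan2(p[0],p[2]))
E
```

```text
[ 0.0752 -0.0002  0.2181] [-4.776  -0.3175  4.2853] [-0.0565  0.9239 -0.0189] [-0.1526  0.3951  1.276  -0.1359  1.8492 -0.3512]
radius 0.19788592493357252 ang 0.38967835719048427
```

View pics/w15.png

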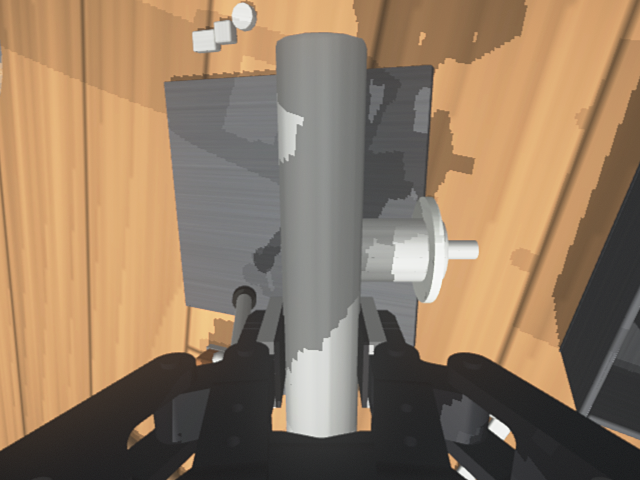

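>>> {"method": "jog_arm", "body": {
  "increments": [
    {"slide": [0,-2,0],"rotation": [-0.58,0,0]},
    {"slide": [0,-3.94,0.04],"rotation": [-1.146,0,0]},
    {"slide": [0,-3.94,0.04],"rotation": [-1.146,0,0]},
    {"slide": [0,-3.94,0.04],"rotation": [-1.146,0,0]},
    {"slide": [0,-3.94,0.04],"rotation": [-1.146,0,0]},
    {"slide": [0,-3.94,0.04],"rotation": [-1.146,0,0]},
    {"slide": [0,-3.94,0.04],"rotation": [-1.146,0,0]},
    {"slide": [0,-3.94,0.04],"rotation": [-1.146,0,0]},
    {"slide": [0,-3.94,0.04],"rotation": [-1.146,0,0]},
    {"slide": [0,-3.94,0.04],"rotation": [-1.146,0,0]}
  ],
  "fingers": 0
}}

```text
time: 24.73
tool_pos: [0.6218, -0.0693, 0.2292]
tool_rot: [-0.065, 0.635, 0.766, -0.08]
contact_force: [0.9, 0.5, 5.6]
gripper_width: 0.286
```

>>> {"method": "jog_arm", "body": {
  "increments": [
    {"slide": [0,-3.94,0.04],"rotation": [-1.146,0,0]},
    {"slide": [0,-3.94,0.04],"rotation": [-1.146,0,0]},
    {"slide": [0,-3.94,0.04],"rotation": [-1.146,0,0]},
    {"slide": [0,-3.94,0.04],"rotation": [-1.146,0,0]},
    {"slide": [0,-3.94,0.04],"rotation": [-1.146,0,0]},
    {"slide": [0,-3.94,0.04],"rotation": [-1.146,0,0]},
    {"slide": [0,-3.94,0.04],"rotation": [-1.146,0,0]},
    {"slide": [0,-3.94,0.04],"rotation": [-1.146,0,0]},
    {"slide": [0,-2,0],"rotation": [-0.58,0,0]},
    {"slide": [0,0,0],"rotation": [0,0,0]},
    {"slide": [0,0,0],"rotation": [0,0,0]}
  ],
  "fingers": 0
}}

```text
time: 25.65
tool_pos: [0.5888, -0.0755, 0.2335]
tool_rot: [-0.012, 0.638, 0.77, -0.015]
contact_force: [-1.8, 0.2, 6.5]
gripper_width: 0.285
```

```bash
cat > lean.py <<'E'
from h import *
np.set_printoptions(precision=4,suppress=True)
F={c:grab(c) for c in ['wrist','side','scene']}
s=state();print(s['time'],W2P(s['tool_pos']),s['contact_force'],s['ft_torque'],s['gripper_width']);print(RP.T@toolR())
p=W2P(s['tool_pos'])-[0,0,.035];print('radius',np.hypot(p[0],p[2]),'ang',np.arctan2(p[0],p[2]))
pts={'frame_top':[0,0,.215],'hub_end':[.096,0,.095],'kick_pivot':[-.052,-.072,.12],'kick_foot':[-.072,-.0759,-.0125]}
for t,q in pts.items():
  for c in ['side','scene','wrist']:
    r=[(np.round(d['uv'],1),round(d['score'],2)) for d in place_of(t,c)][:2]
    print(t,c,r,{l:proj(F[c],P2W(frm(q,l))).round(1) for l in (-.05,0,.05)})
cv2.imwrite('pics/wl.png',F['wrist']['frame'])
a=cv2.resize(F['side']['frame'][150:330,250:450],(600,540),interpolation=cv2.INTER_CUBIC);cv2.imwrite('pics/sl.png',a)
a=cv2.resize(F['scene']['frame'][160:330,200:400],(600,510),interpolation=cv2.INTER_CUBIC);cv2.imwrite('pics/cl.png',a)
E
python3 lean.py
```

```text
25.8 [ 0.0066 -0.0002  0.2335] [-1.4023 -0.0737  6.5769] [0.0119 0.643  0.0162] 0.2822242891668907
[[ 0.0005  0.9993 -0.0379]
 [ 1.     -0.0006 -0.0008]
 [-0.0008 -0.0379 -0.9993]]
radius 0.19861449310983498 ang 0.0332780518850255
frame_top side [(array([320.7, 206.2]), 0.84)] {-0.05: array([327.8, 210. ]), 0: array([323.5, 209.8]), 0.05: array([319.2, 209.7])}
frame_top scene [(array([298.1, 214.2]), 0.92), (array([256.8, 267.9]), 0.34)] {-0.05: array([291.6, 208. ]), 0: array([294.4, 210. ]), 0.05: array([297.3, 212.2])}
frame_top wrist [(array([318.8, 341.7]), 0.62)] {-0.05: array([266. , 341.2]), 0: array([296.8, 342.1]), 0.05: array([328. , 342.3])}
hub_end side [(array([287.3, 245.9]), 0.6)] {-0.05: array([289.1, 242. ]), 0: array([287.4, 243.2]), 0.05: array([285.7, 244.4])}
hub_end scene [(array([318.1, 268. ]), 0.61)] {-0.05: array([318.5, 261.5]), 0: array([319.8, 263.8]), 0.05: array([321. , 266.1])}
hub_end wrist [(array([473.5, 243.5]), 0.69)] {-0.05: array([463.8, 251.4]), 0: array([469.5, 249.4]), 0.05: array([474.5, 247.3])}
kick_pivot side [(array([341.7, 218.7]), 0.65)] {-0.05: array([345. , 221.5]), 0: array([342.9, 220.7]), 0.05: array([340.7, 220. ])}
kick_pivot scene [(array([431.1, 247.9]), 0.41)] {-0.05: array([259.5, 239.5]), 0: array([260.9, 240. ]), 0.05: array([262.3, 240.5])}
kick_pivot wrist [] {-0.05: array([221.5, 367.1]), 0: array([229.7, 369.7]), 0.05: array([238.5, 372.1])}
kick_foot side [(array([351.1, 254.8]), 0.44), (array([322.4, 434.2]), 0.16)] {-0.05: array([347.5, 255.1]), 0: array([347.8, 254.2]), 0.05: array([348.1, 253.4])}
kick_foot scene [(array([255.3, 271.4]), 0.62)] {-0.05: array([258. , 272.1]), 0: array([257.8, 271.1]), 0.05: array([257.6, 270.1])}
kick_foot wrist [(array([241.6, 294.2]), 0.72)] {-0.05: array([246. , 292.8]), 0: array([244.5, 294.2]), 0.05: array([243. , 295.7])}
```

View pics/sl.png

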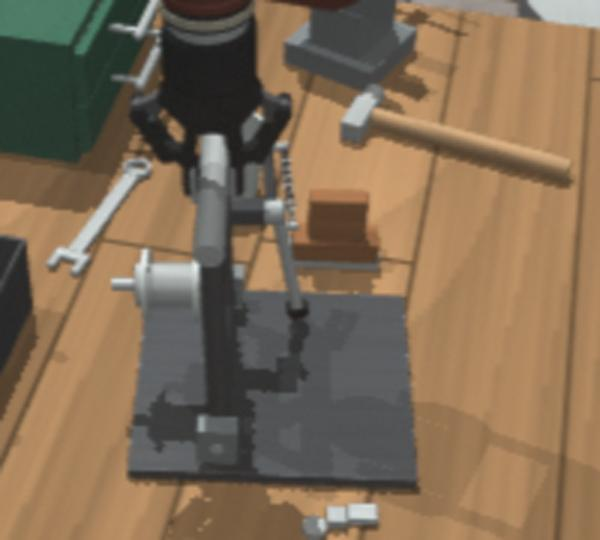

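View pics/cl.png

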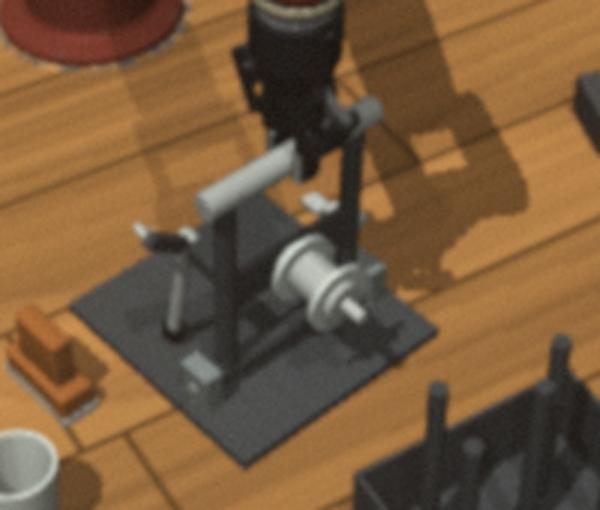

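View pics/wl.png

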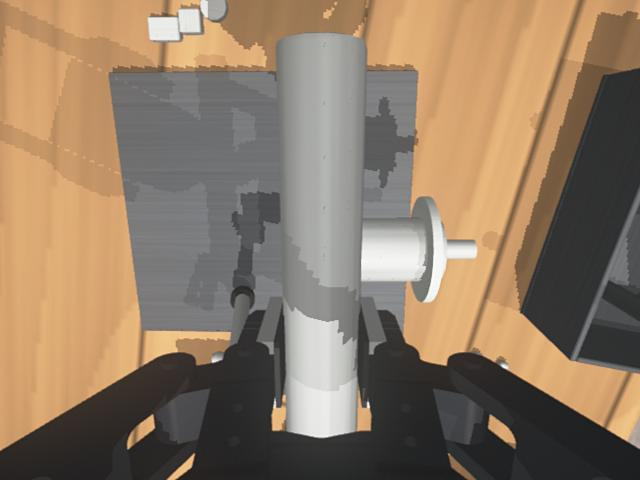

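>>> {"method": "jog_arm", "body": {
  "increments": [
    {"slide": [0,-2.5,0],"rotation": [-0.7,0,0]},
    {"slide": [0,-3,0],"rotation": [-0.9,0,0]},
    {"slide": [0,-1.7,0],"rotation": [-0.5,0,0]},
    {"slide": [0,0,0],"rotation": [0,0,0]},
    {"slide": [0,0,0],"rotation": [0,0,0]},
    {"slide": [0,0,0],"rotation": [0,0,0]},
    {"slide": [0,0,0],"rotation": [0,0,0]}
  ],
  "fingers": 0
}}

```text
time: 26.98
tool_pos: [0.5819, -0.0768, 0.2337]
tool_rot: [-0.0, 0.638, 0.77, -0.001]
contact_force: [-1.7, 0.9, 6.9]
gripper_width: 0.28
```

```bash
python3 lean.py
```

```text
27.1333 [-0.0006 -0.0002  0.2337] [-2.25    0.1639  6.6856] [-0.0561  0.7033 -0.0296] 0.27927676434201454
[[ 0.0005  1.     -0.0014]
 [ 1.     -0.0005 -0.0009]
 [-0.0009 -0.0014 -1.    ]]
radius 0.19871276950272998 ang -0.0029464285530106664
frame_top side [(array([365.8, 323.3]), 0.54)] {-0.05: array([327.8, 210. ]), 0: array([323.5, 209.8]), 0.05: array([319.2, 209.7])}
frame_top scene [(array([209.6, 334.5]), 0.27)] {-0.05: array([291.6, 208. ]), 0: array([294.4, 210. ]), 0.05: array([297.3, 212.2])}
frame_top wrist [(array([322. , 344.3]), 0.94)] {-0.05: array([287.8, 341.9]), 0: array([318.9, 342.3]), 0.05: array([350. , 341.9])}
hub_end side [(array([287.4, 243.1]), 0.94), (array([368.5, 319.2]), 0.43)] {-0.05: array([289.1, 242. ]), 0: array([287.4, 243.2]), 0.05: array([285.7, 244.4])}
hub_end scene [(array([318.7, 265.5]), 0.57)] {-0.05: array([318.5, 261.5]), 0: array([319.8, 263.8]), 0.05: array([321. , 266.1])}
hub_end wrist [(array([471.5, 247.1]), 0.97)] {-0.05: array([467.7, 249.9]), 0: array([472.9, 247.9]), 0.05: array([477.4, 245.8])}
kick_pivot side [(array([343.4, 221.2]), 0.62), (array([226.5, 349.2]), 0.21)] {-0.05: array([345. , 221.5]), 0: array([342.9, 220.7]), 0.05: array([340.7, 220. ])}
kick_pivot scene [(array([262.2, 240.1]), 0.8)] {-0.05: array([259.5, 239.5]), 0: array([260.9, 240. ]), 0.05: array([262.3, 240.5])}
kick_pivot wrist [] {-0.05: array([227.1, 369. ]), 0: array([235.8, 371.4]), 0.05: array([244.9, 373.7])}
kick_foot side [(array([350.4, 253.7]), 0.7)] {-0.05: array([347.5, 255.1]), 0: array([347.8, 254.2]), 0.05: array([348.1, 253.4])}
kick_foot scene [(array([257.1, 273.3]), 0.47)] {-0.05: array([258. , 272.1]), 0: array([257.8, 271.1]), 0.05: array([257.6, 270.1])}
kick_foot wrist [(array([242.6, 295.3]), 0.7)] {-0.05: array([244.7, 293.8]), 0: array([243.2, 295.2]), 0.05: array([241.9, 296.7])}
```

View pics/sl.png

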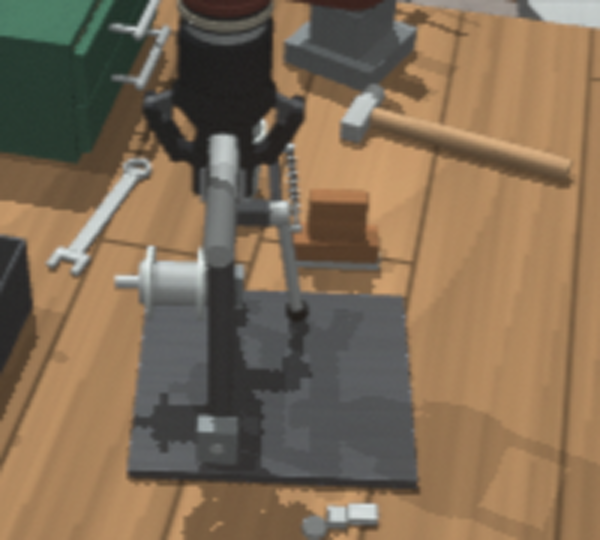

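View pics/cl.png

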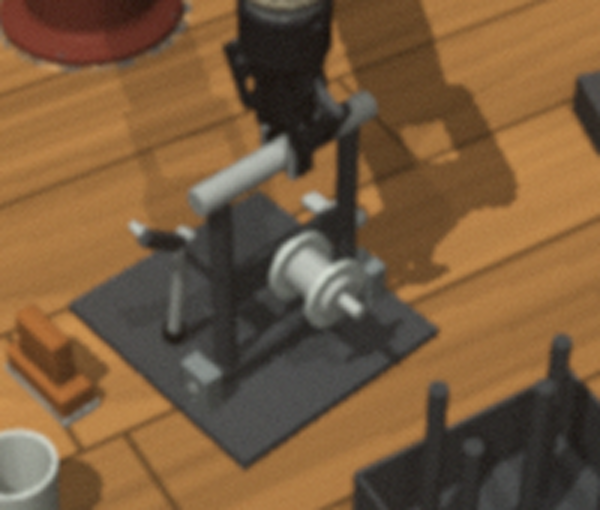

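```bash
python3 - <<'E'
from h import *
s=state();print(s['joint_vel'].round(3),s['gripper_width'])
print(manip.job_done())
E
```

```text
[ 0.001  0.     0.    -0.     0.     0.001] 0.28592956962579047
the job is handed in; nothing more can be done
None
```

The job is done and handed in at about 27 s, with the arm still gripping the frame upright.

- **Chips:** I wiped all three off the plate's left edge with the scraper held in the gripper. They now lie on the bench. I put the scraper back upright on the bench to the right of the plate.
- **Kickstand:** I pushed it over centre with the closed fingers and it snapped fully down. The detected foot position was within about 1 to 4 pixels of the predicted fully-down position in all three cameras.
- **Frame:** I gripped the middle of the top tube and drew the frame along its arc until it was upright.
    - **Lean:** the tool pose puts it within about 0.003 rad of upright, and most of the image points within about 0.02 rad. The least certain is the scene view of the kickstand pivot, which suggested up to 0.05 rad.
    - **Hold:** when I handed in, the joints were still, the grip was firm at an opening of 0.28, and the measured force was about 7 N.

**Checks that disagreed or failed:**
- In the last look, the trained network gave false positions for the frame's top in the side and scene pictures, so I did not use them.
- My first move call was refused because its rows had no rotation, and I resent it.
- In the last pictures, the hammer, spanner and cup, as far as they were in view, looked unmoved. I did not check the block, collar, billet and flat bar after about 15 s, but the arm did not go near them.

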